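# Seat a mirror carrier on its three-ball mount

## Robot

A 6-joint arm with a two-finger parallel gripper is mounted at the origin on a cart in front of the work surface, level with it; the furniture and walls round the work are solid. World frame = base frame: x ahead of the robot, y to its left, z up, the work surface at z = 0. Lengths are in m, angles in rad, forces in N, time in s.
With the tool pointing down it reaches from about 0.225 to 0.875 m from the base axis. Payload 3.4 kg.
Tool frame: the origin (TCP) lies midway between the tips of the shut fingers; the grasp point (between the pads) lies 19 mm behind it (manip.pinch_z is the z of the grasp point in the tool frame, in m); z points along the fingers, x is the direction in which the jaws open and shut, and the axes are right-handed (so a half turn about z gives the same grasp; the last joint's range is limited). The gripper opens to 85 mm and grips with 20 to 120 N. Pads are 22 mm wide; open, the fingers measure 114 mm over their backs; the gripper's body (76 mm by 85 mm) begins 54 mm behind the grasp point. The pads swing forward as they close: fully open they stand 13 mm farther back than shut.
Start: joints at [-1.344, 0.276, 1.505, -0, 1.361, -0.121], TCP at [0.196, -0.541, 0.204] pointing down, gripper open.
Joint ranges: [-2.89, 2.89], [-0.75, 2.08], [0.22, 2.7], [-1.18, 4.32], [0.11, 2.71], [-2.7, 2.7]. Speed limits (rad/s): [2.57, 2.57, 3.14, 3.14, 3.14, 3.14].

## Interface

Orientations are given as a unit quaternion [w, x, y, z].
In Python, from rig import manip gives the robot as it stands. The module is installed in compiled form; this text tells all that it offers.
- The arm moves only by the tool drive_tool, never from a script. Its argument "steps" is a list of rows, each a list of 5 numbers: the shift along the tool's x, y, z in mm, then the turn about the tool's z in rad, then the gripper command: -1 is shut, 1 is fully open, values between are in proportion. A call has 1 to 5 rows; each row is the pose to reach, as a shift and turn from the pose measured when the call began, along the tool's axes at that moment; what a row does not reach only later rows make up. A row lasts 1/10 s, in which the tool goes at most 50 mm and 8.59 degrees, less where a joint would pass 70% of its speed; a pose out of reach is approached as far as the arm can. A call with a gripper value outside its range is refused whole. The fingers move at their own pace and stop on an object; "squeeze" is the grip in N (left out, the last holds). Time passes only in rows, so rows that repeat a pose let the fingers close. It gives the time, the measured TCP pose, the force and the opening at its end, in the units of the state.
- manip.get_state(): the state, without advancing time (a new reading comes with each control period).
- manip.get_image(name): name is "scene" or "top"; returns the picture (480x640x3 uint8, blue, green, red); there is no depth.
- manip.get_calibration(name): a dict with "camera_matrix" (3x3 intrinsics, pixels), "rvec" (rotation vector, rad) and "tvec" (3), from world to camera coordinates, as OpenCV has them. Camera axes: x right, y down, z forward; pixel columns grow to the right and rows downward; lengths in m; the calibration is good to about 2 mm. A picture is of the moment at which its call begins. get_calibration takes no time and is no camera call.
- manip.sign_off(): hands the job in, once; it reports no verdict.
Trained networks look in the newest picture that a camera, given by its name, has taken for a name from the list of things; names that differ only in an ending like _2 or _b are one class to them, and where a whole thing is asked for, a point or a joint stands for the part that bears it (a point fixed in the world has none). Each returns a list of dicts, best first, with "conf" (0 to 1); they miss things now and then, are a little off and sometimes report something else, mostly with a low value. They report only what shows in the picture. A call takes as long as a camera call.
- manip.masks_of(camera, name): "pixels" (480x640 bool, what is visible of it) and "location" ([column, row] in pixels, amid what is visible of it).
The state is a dict: "clock": time; "qpos": joint angles; "qd": joint speeds; "effort": joint torques, N m; "position": TCP position; "ee_rot": TCP orientation; "contact_force": force on the tool from outside, world axes, zero at the start; "moment": the same for the moment, N m; "width": finger opening in m.
Only numpy, scipy, OpenCV 4.12 (cv2) and the standard library are available. Lean on these libraries where they do the work, as an engineer would, in place of code of your own. Each camera call takes 0.05 s, during which the arm holds its last target.

## Task

Pick up the mirror carrier by its grip post and seat it fully home on the three-ball mount, mirror end over the single ball, so that all three balls sit in the slots of its underside and the two side springs hold it down; leave it level and let go. The ball stage is clamped somewhere along its short slide and its setting is not measured, so feel for the place where the plate drops onto the balls. Work gently, never pressing plate and mount together with more than about 15 N, and leave the other things where they are.

Things in the scene. Friction and masses are not known exactly. Their poses are not given: they have to be found in the camera images.
- mount: Mount fixed to the worktop: grey base 124 x 124 x 14 mm (x, y, z), origin under its centre. On it an aluminium stage 82 x 110 mm, top 24 mm up, with three steel balls, diameter 12 mm, tops 40 mm up, at stage (x, y) = (24, 0), (-22, 24), (-22, -24) mm. The stage is clamped rigidly anywhere from -16 to +16 mm along the mount's x from the base centre (not reported); no offset in y or yaw.
- carrier_grip (a point): Holding point in the mirror carrier's grip post, 52 mm above its underside; axes: z up, x to the mirror. Plate 92 x 76 x 12 mm (x, y, z), 0.33 to 0.53 kg, flat on the worktop at first; dark post in its middle 22 (x) by 20 mm (y), 12 to 68 mm above the underside, to be gripped across y; round mirror, diameter 30 mm, near the +x edge (x = 27 to 35 mm, 15 to 45 mm up).
- seat (a point): Point on the mount's axis, 89.6 mm up: carrier_grip is here, axes equal, when home with the stage at mid-slide; else up to 16 mm along +-x, same height. If slots miss the balls, the plate stops on the ball tops, 2.4 mm higher. With slots within about 2 mm of the balls it sinks in and the noses close over its top edges and pull it home with about 8 N, also once let go.
- screwdriver: Screwdriver with a 24 mm handle, 189 mm long, lying between the work places; leave alone.
- beaker: Empty plastic beaker 80 mm wide, 98 mm high, at the left; leave alone.
- vial_rack: Small rack 56 x 150 x 40 mm at the right; leave alone.
- entry (a point): Point on the mount's axis, 111 mm up. carrier_grip is about here when the lowered plate meets two smooth round noses, 12 mm thick, 54 mm up, tips 35 mm either side of the middle line, each giving way outwards against a spring (2.5 N + 1200 N/m) into housings at y = 54 to 66 mm either side, 59 mm high. Pushing between them takes about 9 N, carrier's weight included; below, it slides down easily.
- carrier_foot (a point): Centre of the carrier's underside, same axes. Three slots in the underside, 8 mm deep and 9.6 mm wide: one at (24, 0) mm, 24 mm long along x; two at (-22, 24) and (-22, -24) mm, 24 mm long along y.
- cylinder: Measuring cylinder, 24 mm tube on a 58 mm foot, 184 mm high, standing behind the work places; leave alone.

How it is judged:
On the way, in this order (a step that is already met when the one before it is completed fails the run):
1. the carrier has been lifted clear of the worktop (height (world z) of carrier_grip above 0.12 m), for 0.1 s.
2. the carrier is home on the three balls (horizontal distance between carrier_grip and seat below 0.0195 m and y of carrier_grip in the frame of seat between -0.003 and 0.003 m and z of carrier_grip in the frame of seat between -0.003 and 0.0014 m and angle between carrier_grip's own z axis and vertical below 0.025 rad and angle between the x axis of carrier_grip and the x axis of seat, either way round below 0.05 rad), for 0.2 s.
At the end, for the whole second after the job is handed in: The carrier sits on all three balls: its grip point no more than 1.4 mm above the home height, within 3 mm of the mount's middle line and 19.5 mm of its centre, tilted less than 0.025 rad, turned less than 0.05 rad from the mount, at rest and let go (all of step 2 and linear speed of carrier below 0.01 m/s and contact force between the fingers and carrier below 0.1 N); the robot touches nothing.
It fails at once if carrier and mount pressed too hard: the contact forces at balls and noses together (wedging and springs included) pass 70 N, which takes far more than a 15 N push (contact force between carrier and mount above 70 N).
It fails at once if a bystander moved by more than 30 mm (distance of any of screwdriver, cylinder, beaker, vial_rack from where it was at the start of the episode above 0.03 m).
It also fails if it takes over 72 s, if anything falls off the work surface, if the arm or the gripper's body presses on something with over 40 N, if the wrist force passes 120 N, or if a joint passes its speed limit or range.

## Working session

There is one attempt and no reset: what is moved stays moved. The work goes in short steps, Python scripts to look and compute and a tool call to move; the robot and the scene stay as the last step left them, time stands still between calls to the robot, and variables do not carry over. Pictures are saved under pics/ and viewed, and the job is handed in when it is done.

Besides the shell and the picture viewer there is one more tool, called after "Request:" by a JSON object that holds its "fn" and its "kwargs", one argument or row to a line. drive_tool: Moves the arm, as the interface text tells. Its arguments: {"type":"object","properties":{"steps":{"type":"array","items":{"type":"array","items":{"type":"number"}}},"squeeze":{"type":"number"}},"required":["steps"]}

```bash
mkdir -p pics
python3 - <<'E'
from rig import manip
import cv2,numpy as np
s=manip.get_state()
print({k:np.round(v,4) for k,v in s.items()}, manip.pinch_z)
for n in("scene","top"):
    cv2.imwrite(f"pics/{n}0.png",manip.get_image(n)); c=manip.get_calibration(n);print(n,c)
    for t in("mount","carrier_grip"):
        r=manip.masks_of(n,t)
        for d in r[:3]:
            ys,xs=np.where(d["pixels"]);print(n,t,d["conf"],d["location"],len(xs),xs.min(),xs.max(),ys.min(),ys.max())
        if r: np.save(f"{n}_{t}.npy",r[0]["pixels"])
E
```

```text
{'clock': np.float64(0.0), 'qpos': array([-1.344 ,  0.2766,  1.5061,  0.    ,  1.3607, -0.121 ]), 'qd': array([ 0.0003, -0.0024, -0.0003, -0.0004, -0.0022,  0.0018]), 'effort': array([-6.00000e-04, -4.16766e+01, -2.45806e+01, -1.00000e-04,
        1.10000e-02, -0.00000e+00]), 'position': array([ 0.1958, -0.54  ,  0.2027]), 'ee_rot': array([-6.000e-04,  8.188e-01, -5.741e-01, -7.000e-04]), 'contact_force': array([-0.6427,  0.677 ,  0.5775]), 'moment': array([-0.0069,  0.0504,  0.0038]), 'width': np.float64(0.0857)} -0.0187
scene {'camera_matrix': array([[538.84544404,   0.        , 318.80908822],
       [  0.        , 538.84544404, 231.12811292],
       [  0.        ,   0.        ,   1.        ]]), 'rvec': array([ 1.25016098, -2.32041588,  0.92786548]), 'tvec': array([0.24761688, 0.38244702, 0.97404274])}
scene mount 0.68 [363.0, 250.0] 2274 328 392 220 281
scene mount 0.2 [246.1, 309.0] 1427 223 268 288 333
scene carrier_grip 0.88 [244.2, 311.8] 1478 223 268 287 334
top {'camera_matrix': array([[585.6644556 ,   0.        , 314.60211277],
       [  0.        , 585.6644556 , 245.99378568],
       [  0.        ,   0.        ,   1.        ]]), 'rvec': array([ 2.11367808, -2.13828313,  0.21698078]), 'tvec': array([-0.04071056,  0.53247074,  1.54275992])}
top mount 0.93 [347.6, 275.6] 2060 320 374 248 302
top mount 0.73 [235.0, 271.7] 914 217 249 256 292
top carrier_grip 0.98 [235.1, 273.5] 915 217 249 256 291
```

Run:
```python
import cv2
a=cv2.imread("pics/top0.png")[220:340,180:400];cv2.imwrite("pics/topc.png",cv2.resize(a,None,fx=3.6,fy=3.6,interpolation=cv2.INTER_CUBIC))
a=cv2.imread("pics/scene0.png")[200:350,200:420];cv2.imwrite("pics/scenec.png",cv2.resize(a,None,fx=3.6,fy=3.6,interpolation=cv2.INTER_CUBIC))
```

```text
(no output)
```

View pics/scene0.png

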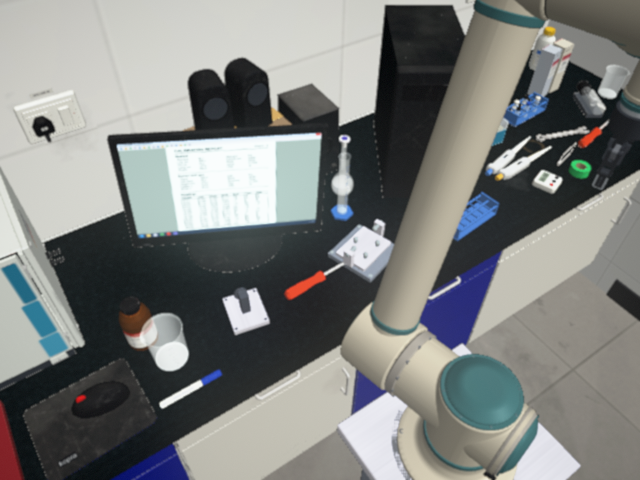

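View pics/top0.png

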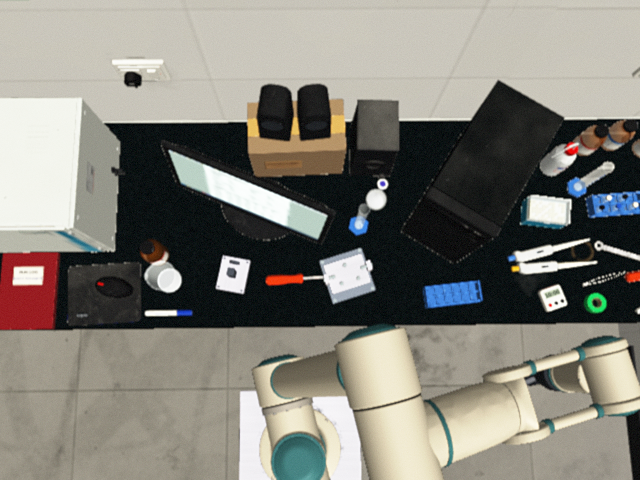

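```bash
sleep 1
```

```text
(no output)
```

View pics/topc.png

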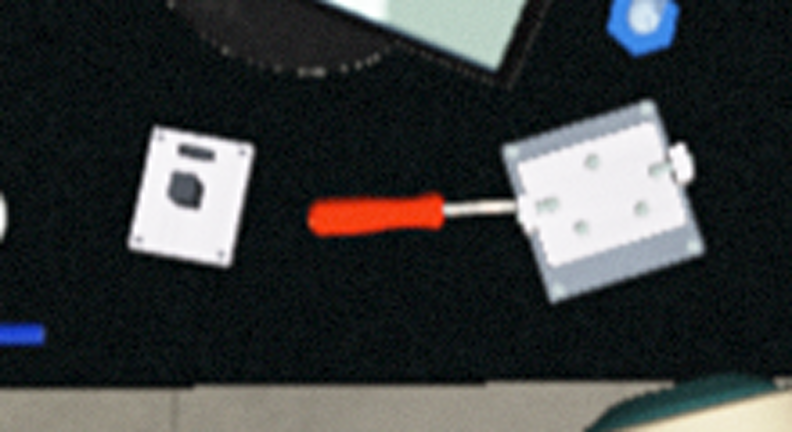

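View pics/scenec.png

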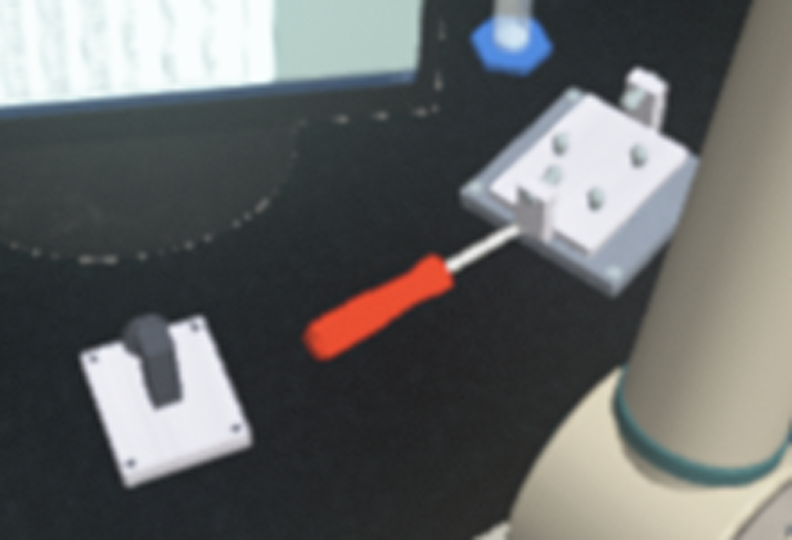

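Carrier at about (235,273) in the top view, with the mirror toward the wall. The mount is at about (347,275), its single ball also toward the wall. I'll zoom in to pick the corners.

Run:
```python
import cv2
def crop(n,x0,y0,w,h,out,f=10):
    a=cv2.imread(f"pics/{n}0.png")[y0:y0+h,x0:x0+w];a=cv2.resize(a,None,fx=f,fy=f,interpolation=cv2.INTER_CUBIC)
    for i in range(0,w,10):
        cv2.putText(a,str(x0+i),(i*f,10),0,.4,(0,255,255),1);cv2.line(a,(i*f,0),(i*f,h*f),(0,90,160),1)
    for i in range(0,h,10):
        cv2.putText(a,str(y0+i),(0,i*f+10),0,.4,(0,255,255),1);cv2.line(a,(0,i*f),(w*f,i*f),(0,90,160),1)
    cv2.imwrite(f"pics/{out}.png",a)
crop("top",210,250,50,50,"tc",12)
crop("top",315,242,65,65,"tm",9)
crop("scene",218,280,55,58,"sc",10)
crop("scene",322,215,75,72,"sm",8)
```

```text
(no output)
```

View pics/tc.png

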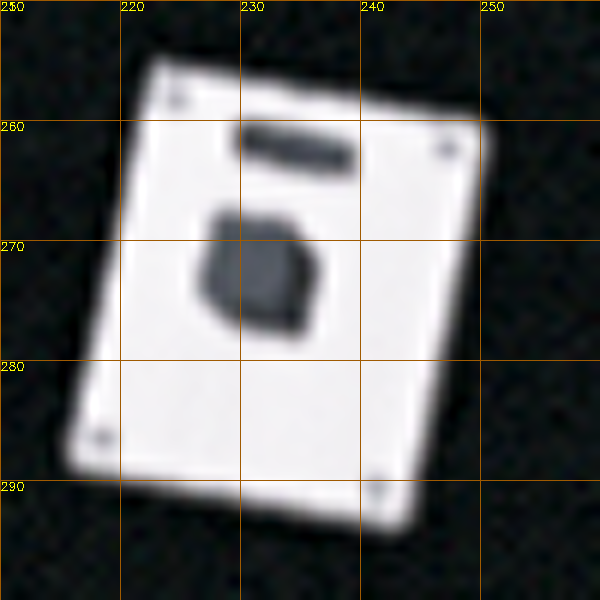

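View pics/tm.png

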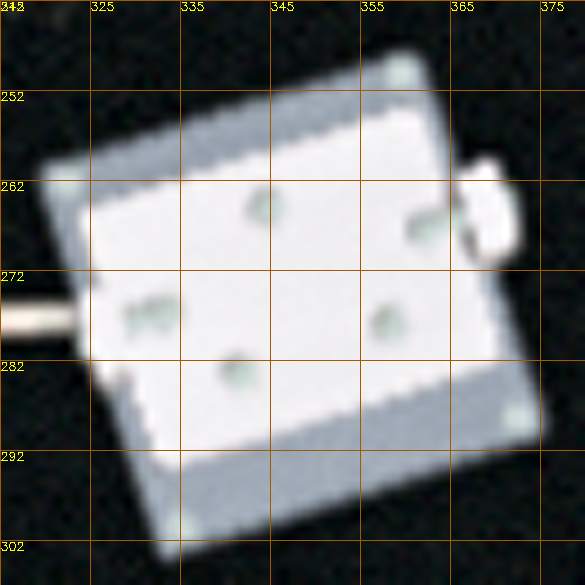

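View pics/sc.png

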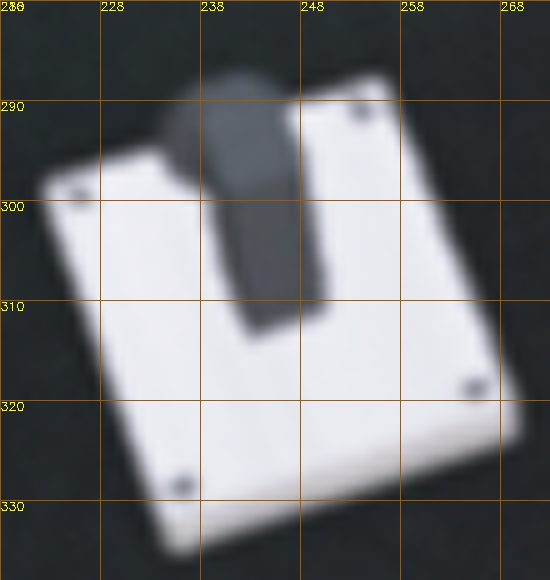

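View pics/sm.png

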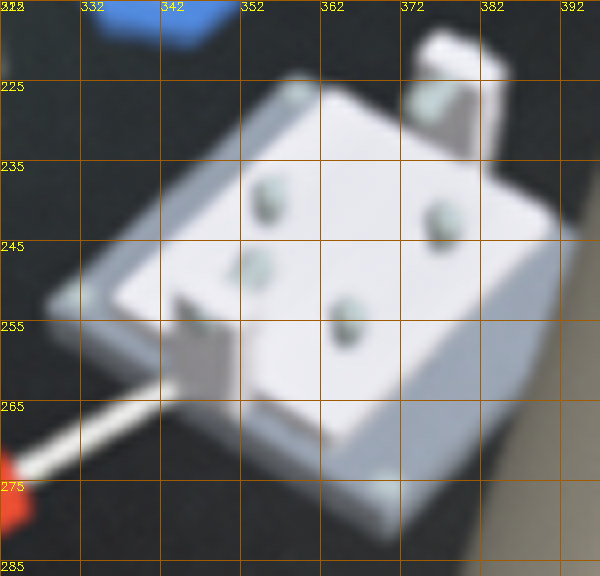

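```bash
cat > fit.py <<'E'
from rig import manip
import cv2,numpy as np
from scipy.optimize import least_squares
C={n:manip.get_calibration(n) for n in("scene","top")}
def proj(n,P):
    c=C[n];return cv2.projectPoints(np.array(P,float),c["rvec"],c["tvec"],c["camera_matrix"],None)[0][:,0]
def world(p,P):
    P=np.array(P,float);c,s=np.cos(p[2]),np.sin(p[2])
    return np.c_[p[0]+c*P[:,0]-s*P[:,1],p[1]+s*P[:,0]+c*P[:,1],P[:,2]]
car={"top":[((46,38,12),(222.75,254.8)),((46,-38,12),(251,260.4)),((-46,-38,12),(244.2,294.2)),((-46,38,12),(215.4,288.75))],
"scene":[((46,38,12),(222.2,298.5)),((46,-38,12),(255.8,287.7)),((-46,-38,12),(269.6,320))]}
b=62
base={"top":[((b,b,14),(319.4,260.9)),((b,-b,14),(361.7,247.6)),((-b,-b,14),(375.9,290)),((-b,b,14),(333.3,304.4))],
"scene":[((b,b,14),(328.2,252.5)),((b,-b,14),(358.9,224))]}
st={"top":[((41,55,24),(323.9,265.1)),((41,-55,24),(361.7,253.9)),((-41,-55,24),(370.5,282.2)),((-41,55,24),(333.9,294)),
 ((24,0,34),(344.4,264.8)),((-22,24,34),(341.4,283.1)),((-22,-24,34),(358.1,277.8))],
"scene":[((41,55,24),(336,252.3)),((41,-55,24),(363.3,226)),((-41,-55,24),(391.4,242.5)),((-41,55,24),(363.6,270.9)),
 ((24,0,34),(355.5,239.8)),((-22,24,34),(365.1,255)),((-22,-24,34),(377,243.1))]}
def res(obs,p,off=0,cams=("top","scene")):
    r=[]
    for n in cams:
        if n not in obs: continue
        P=np.array([o[0] for o in obs[n]],float)/1000;P[:,0]+=off
        r.append((proj(n,world(p,P))-np.array([o[1] for o in obs[n]])+.45).ravel())
    return np.concatenate(r)
if __name__=="__main__":
  for cams in(("top",),("scene",),("top","scene")):
    f=least_squares(lambda p:res(car,p,0,cams),[.5,.1,0]);print(cams,"carrier",f.x.round(4),f.fun.round(1))
    f=least_squares(lambda p:np.r_[res(base,p[:3],0,cams),res(st,p[:3],p[3],cams)],[.5,-.1,0,0]);print("mount",f.x.round(4),f.fun.round(1))
E
python3 fit.py
```

```text
('top',) carrier [ 0.4632  0.1792 -0.1959] [ 0.6  1.  -0.8  0.4 -0.8 -0.9  0.9 -0.5]
mount [ 0.4563 -0.1361  0.296   0.0043] [-0.1  0.3 -0.   0.3  0.1  0.1 -0.1 -0.6 -0.2  0.4 -0.2 -0.3  0.5 -0.5
 -1.  -0.2  0.4 -0.   0.3  0.2  0.3  0.2]
('scene',) carrier [ 0.4607  0.182  -0.183 ] [ 0.3  0.1 -0.1  0.1 -0.2 -0.2]
mount [ 0.4533 -0.1307  0.2915  0.0031] [-0.8  0.7  0.2  0.2 -0.6  0.   0.2  0.4 -0.1 -0.1  0.1 -1.   0.2 -0.2
  0.3 -0.   0.5  0. ]
('top', 'scene') carrier [ 0.4622  0.1807 -0.1895] [-0.   1.5 -1.4  0.7 -1.2 -0.6  0.4 -0.   0.7 -0.8  0.2 -0.6 -0.1 -0.8]
mount [ 0.4554 -0.1339  0.2983  0.0035] [-0.9  0.6 -0.9  0.6 -0.6  0.4 -0.9 -0.3 -0.1 -0.3  0.5 -0.8 -1.   1.
 -0.9  0.3 -0.2  0.  -1.7  0.4 -0.4  0.6 -0.4  0.8 -0.4  0.8 -0.2 -1.
  0.4 -0.8  0.2 -1.4  0.7 -2.3  0.5 -1.4  0.7 -1.3  0.8 -1.2]
```

```bash
cat > go.py <<'E'
from rig import manip
import numpy as np
from scipy.spatial.transform import Rotation as R
def st():
    s=manip.get_state();q=s["ee_rot"];r=R.from_quat([q[1],q[2],q[3],q[0]]).as_matrix()
    return s,r
def rel(target,jaw):
    s,r=st()
    d=r.T@(np.array(target)-s["position"])*1000
    a=np.arctan2(r[1,0],r[0,0]); t=-(jaw-a); t=(t+np.pi)%(2*np.pi)-np.pi
    print("clock",s["clock"].round(2),"pos",s["position"].round(4),"jaw",a.round(4),"tilt",r[:2,2].round(4),"F",s["contact_force"].round(2),"w",round(float(s["width"]),4),"q",s["qpos"].round(2))
    print("tool shift mm",d.round(1),"turn",round(t,3))
E
python3 -c "
from go import *
rel([.4622,.1807,.20],-.19-1.5708)"
```

```text
Traceback (most recent call last):
  File "go.py", line 11, in rel
    print("clock",s["clock"].round(2),"pos",s["position"].round(4),"jaw",a.round(4),"tilt",r[:2,2].round(4),"F",s["contact_force"].round(2),"w",round(float(s["width"]),4),"q",s["qpos"].round(2))
                  ^^^^^^^^^^^^^^^^
AttributeError: 'float' object has no attribute 'round'
```

```bash
sed -i 's/s\["clock"\].round(2)/round(float(s["clock"]),2)/; s/s\["\(position\|contact_force\|qpos\)"\].round/np.round(s["\1"]).__class__ and np.array(s["\1"]).round/g' go.py; sed -i 's/np.round(s\["[a-z_]*"\]).__class__ and //g' go.py
python3 -c "
from go import *
rel([.4622,.1807,.20],-.19-1.5708)"
```

```text
clock 0.3 pos [ 0.1959 -0.5404  0.2033] jaw -1.223 tilt [-0.0001  0.0005] F [-0.92  0.54 -0.36] w 0.0854 q [-1.34  0.28  1.51 -0.    1.36 -0.12]
tool shift mm [-587.2 -496.1    3.7] turn 0.538
```

Request:
{"fn": "drive_tool", "kwargs": {
  "steps": [
    [-34,-29,0,0,1],
    [-68,-58,0,0,1],
    [-102,-87,0,0,1],
    [-136,-116,0,0,1],
    [-170,-145,0,0,1]
  ]
}}

```text
clock: 0.8
position: [0.2746, -0.3295, 0.2035]
ee_rot: [-0.0, 0.819, -0.574, 0.0]
contact_force: [0.3, -0.9, -0.4]
width: 0.0854
```

Request:
{"fn": "drive_tool", "kwargs": {
  "steps": [
    [-34,-29,0,0,1],
    [-68,-58,0,0,1],
    [-102,-87,0,0,1],
    [-136,-116,0,0,1],
    [-170,-145,0,0,1]
  ]
}}

```text
clock: 1.3
position: [0.3534, -0.1186, 0.2039]
ee_rot: [-0.0, 0.818, -0.575, 0.001]
contact_force: [1.0, 0.2, 0.8]
width: 0.0852
```

```bash
python3 -c "
from go import *
rel([.4622,.1807,.15],-.19-1.5708)"
```

```text
clock 1.3 pos [ 0.3534 -0.1186  0.2039] jaw -1.2243 tilt [ 0.0014 -0.    ] F [1.03 0.18 0.76] w 0.0852 q [-0.51 -0.04  1.88  0.    1.3   0.71]
tool shift mm [-244.6 -203.9   54. ] turn 0.536
```

Request:
{"fn": "drive_tool", "kwargs": {
  "steps": [
    [-34,-29,0,0.1,1],
    [-68,-58,0,0.2,1],
    [-102,-87,0,0.3,1],
    [-136,-116,0,0.4,1],
    [-170,-145,10,0.5,1]
  ]
}}

```text
clock: 1.8
position: [0.4336, 0.0925, 0.1952]
ee_rot: [0.002, -0.649, 0.76, -0.002]
contact_force: [0.7, -0.5, -0.1]
width: 0.0854
```

```bash
python3 -c "
from go import *
rel([.4622,.1807,.15],-.19-1.5708)"
```

```text
clock 1.8 pos [0.4336 0.0925 0.1952] jaw -1.7279 tilt [ 0.0053 -0.0001] F [ 0.7  -0.45 -0.09] w 0.0854 q [ 0.05  0.08  1.78 -0.    1.28  1.78]
tool shift mm [-91.6 -14.2  45.3] turn 0.033
```

Request:
{"fn": "drive_tool", "kwargs": {
  "steps": [
    [-30,-5,15,0.03,1],
    [-60,-9,30,0.03,1],
    [-92,-14,45,0.03,1],
    [-92,-14,45,0.03,1],
    [-92,-14,45,0.03,1]
  ]
}}

```text
clock: 2.3
position: [0.4616, 0.1813, 0.1498]
ee_rot: [0.001, -0.639, 0.769, -0.002]
contact_force: [0.4, 0.6, -0.2]
width: 0.0854
```

Run:
```python
from go import *
import cv2
for n in("scene","top"): cv2.imwrite(f"pics/{n}1.png",manip.get_image(n))
rel([.4622,.1807,.033],-.19-1.5708)
a=cv2.imread("pics/scene1.png")[240:350,190:310];b=cv2.imread("pics/top1.png")[215:325,170:290]
cv2.imwrite("pics/c1.png",cv2.resize(np.hstack([a,b]),None,fx=3.3,fy=3.3,interpolation=cv2.INTER_CUBIC))
```

```text
clock 2.4 pos [0.4619 0.1805 0.1507] jaw -1.7582 tilt [ 0.0055 -0.0006] F [-0.23  0.27 -0.2 ] w 0.085 q [ 0.23  0.19  1.76 -0.    1.19  1.99]
tool shift mm [ -0.2   0.4 117.7] turn 0.003
```

View pics/c1.png

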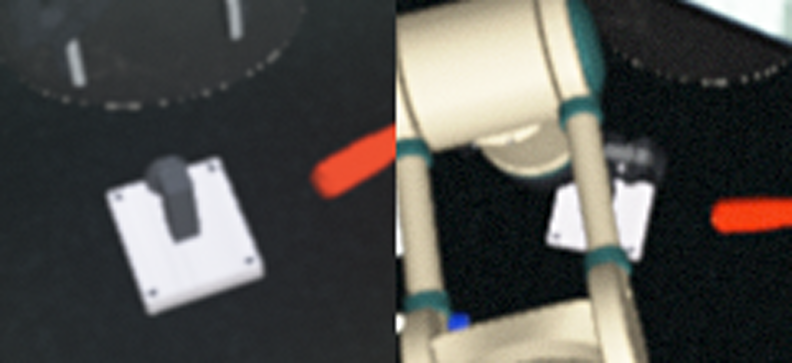

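Run:
```python
from go import *
from fit import proj
import cv2
s,r=st();p=np.array(s["position"])
P=[p+r@np.array([x,0,-.013]) for x in(-.0427,.0427)]
out=[]
for n,(y0,x0) in(("scene",(200,180)),("top",(200,170))):
    a=cv2.imread(f"pics/{n}1.png")
    u=proj(n,P);print(n,u.round(1))
    a=a[y0:y0+130,x0:x0+130];a=cv2.resize(a,None,fx=3,fy=3,interpolation=cv2.INTER_CUBIC)
    for q in u: cv2.circle(a,tuple(int(v) for v in (q-[x0,y0]+.5)*3),4,(0,255,0),1)
    out.append(a)
cv2.imwrite("pics/c2.png",np.hstack(out))
```

```text
scene [[217.  268.9]
 [259.2 256.1]]
top [[208.  262.9]
 [241.5 268.8]]
```

View pics/c2.png

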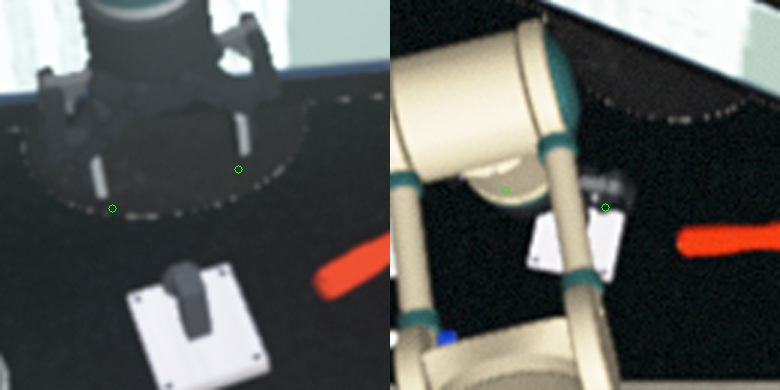

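Request:
{"fn": "drive_tool", "kwargs": {
  "steps": [
    [0,0,28,0,1],
    [0,0,56,0,1],
    [0,0,56,0,1],
    [0,0,56,0,1]
  ]
}}

```text
clock: 2.8
position: [0.4625, 0.1796, 0.0955]
ee_rot: [0.002, -0.637, 0.771, -0.002]
contact_force: [0.9, 0.2, 0.4]
width: 0.0851
```

Run:
```python
from go import *
from fit import proj
import cv2
for n in("scene","top"): cv2.imwrite(f"pics/{n}2.png",manip.get_image(n))
rel([.4622,.1807,.033],-.19-1.5708)
s,r=st();p=np.array(s["position"])
P=[p+r@np.array([x,0,-.013]) for x in(-.0427,.0427)]
out=[]
for n,(y0,x0) in(("scene",(245,195)),("top",(230,190))):
    a=cv2.imread(f"pics/{n}2.png")
    u=proj(n,P);print(n,u.round(1))
    a=a[y0:y0+100,x0:x0+100];a=cv2.resize(a,None,fx=4,fy=4,interpolation=cv2.INTER_CUBIC)
    for q in u: cv2.circle(a,tuple(int(v) for v in (q-[x0,y0]+.5)*4),4,(0,255,0),1)
    out.append(a)
cv2.imwrite("pics/c3.png",np.hstack(out))
```

```text
clock 2.9 pos [0.4636 0.1802 0.0964] jaw -1.759 tilt [0.0087 0.    ] F [ 0.34  0.55 -0.23] w 0.0853 q [ 0.23  0.24  1.84 -0.    1.05  1.99]
tool shift mm [-0.1  2.  63.4] turn 0.002
scene [[220.3 285.6]
 [260.9 272.9]]
top [[211.6 265.6]
 [243.9 271.4]]
```

View pics/c3.png

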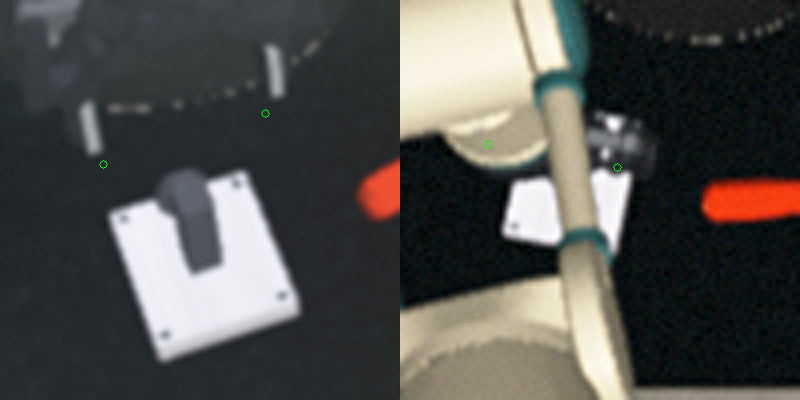

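Run:
```python
from go import *
for i in range(6):
    manip.get_image("top");s,r=st();print(round(float(s["clock"]),2),np.array(s["position"]).round(4),r[:2,2].round(4),np.arctan2(r[1,0],r[0,0]).round(4),np.array(s["qpos"]).round(4),np.array(s["contact_force"]).round(2))
```

```text
2.95 [0.4636 0.1804 0.0965] [0.009  0.0001] -1.7588 [ 0.2327  0.2438  1.8398 -0.0022  1.0492  1.9926] [ 0.63 -0.38 -0.88]
3.0 [0.4635 0.1805 0.0963] [0.0087 0.0001] -1.7585 [ 0.2329  0.244   1.8401 -0.0023  1.0491  1.9925] [ 0.36  0.01 -0.67]
3.05 [0.4632 0.1805 0.096 ] [ 0.0082 -0.    ] -1.7584 [ 0.233   0.2442  1.8405 -0.0022  1.0489  1.9926] [-0.61 -0.45  0.44]
3.1 [0.463  0.1805 0.0958] [ 0.0078 -0.0001] -1.7583 [ 0.2332  0.2444  1.8408 -0.0022  1.0489  1.9926] [ 1.05  0.17 -0.95]
3.15 [0.4628 0.1805 0.0956] [ 0.0073 -0.0003] -1.7582 [ 0.2333  0.2447  1.8412 -0.0022  1.0487  1.9926] [ 0.27  0.73 -0.55]
3.2 [0.4626 0.1805 0.0953] [ 0.0068 -0.0004] -1.7581 [ 0.2334  0.2449  1.8415 -0.0022  1.0486  1.9926] [-0.26  0.49  0.07]
```

Run:
```python
from go import *
for i in range(12): manip.get_image("top")
rel([.4622,.1807,.033],-.19-1.5708)
```

```text
clock 3.8 pos [0.4622 0.1804 0.0946] jaw -1.7582 tilt [ 0.0055 -0.0007] F [ 0.3   0.45 -0.24] w 0.0853 q [ 0.23  0.25  1.84 -0.    1.05  1.99]
tool shift mm [-0.2  0.4 61.6] turn 0.003
```

Request:
{"fn": "drive_tool", "kwargs": {
  "steps": [
    [0,0,20,0,1],
    [0,0,40,0,1],
    [0,0,62,0,1],
    [0,0,62,0,1],
    [0,0,62,0,1]
  ]
}}

```text
clock: 4.3
position: [0.4625, 0.1804, 0.0327]
ee_rot: [0.002, -0.638, 0.77, -0.002]
contact_force: [0.9, 0.4, 0.5]
width: 0.0855
```

Run:
```python
from go import *
from fit import proj
import cv2
for i in range(12): manip.get_image("top")
for n in("scene","top"): cv2.imwrite(f"pics/{n}3.png",manip.get_image(n))
rel([.4622,.1807,.033],-.19-1.5708)
s,r=st();p=np.array(s["position"])
P=[p+r@np.array([x,0,-.013]) for x in(-.0427,.0427)]
out=[]
for n,(y0,x0) in(("scene",(255,195)),("top",(230,190))):
    a=cv2.imread(f"pics/{n}3.png")
    u=proj(n,P);print(n,u.round(1))
    a=a[y0:y0+100,x0:x0+100];a=cv2.resize(a,None,fx=4,fy=4,interpolation=cv2.INTER_CUBIC)
    for q in u: cv2.circle(a,tuple(int(v) for v in (q-[x0,y0]+.5)*4),4,(0,255,0),1)
    out.append(a)
cv2.imwrite("pics/c4.png",np.hstack(out))
```

```text
clock 5.0 pos [0.4626 0.1804 0.0327] jaw -1.7582 tilt [ 0.0055 -0.0006] F [ 0.24 -0.68  0.11] w 0.0858 q [ 0.23  0.32  1.92 -0.    0.89  1.99]
tool shift mm [-0.2  0.4 -0.3] turn 0.003
scene [[224.3 304.7]
 [263.2 292.1]]
top [[215.4 269.7]
 [246.4 275.2]]
```

View pics/c4.png

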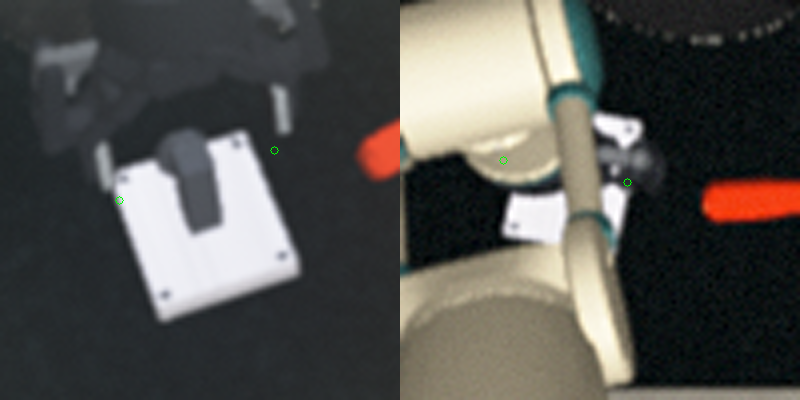

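Run:
```python
from go import *
from fit import proj
import cv2
s,r=st();p=np.array(s["position"])
out=[]
for n,(y0,x0) in(("scene",(255,195)),("top",(230,190))):
    a=cv2.imread(f"pics/{n}3.png")[y0:y0+100,x0:x0+100];a=cv2.resize(a,None,fx=4,fy=4,interpolation=cv2.INTER_CUBIC)
    for sg in(-1,1):
        for y,col in((-.011,(0,255,0)),(.011,(0,0,255))):
            for pts in([(.0427,z) for z in(-.013,-.025,-.035,-.05)],[(.057,z) for z in(-.013,-.035,-.06,-.08)]):
                u=proj(n,[p+r@np.array([sg*x,y,z]) for x,z in pts])
                cv2.polylines(a,[((u-[x0,y0]+.5)*4).astype(int)],False,col,1)
    out.append(a)
cv2.imwrite("pics/c5.png",cv2.resize(np.hstack(out),None,fx=1,fy=1))
u=proj("scene",[p,p+[.01,0,0],p+[0,0,.01]]);print(u); u=proj("top",[p,p+[.01,0,0],p+[0,0,.01]]);print(u)
```

```text
[[244.50569762 301.95927594]
 [242.2904819  298.76246366]
 [244.05811109 299.15726047]]
[[231.49108798 273.15172562]
 [231.54398972 269.5226779 ]
 [231.01603149 272.61618315]]
```

View pics/c5.png

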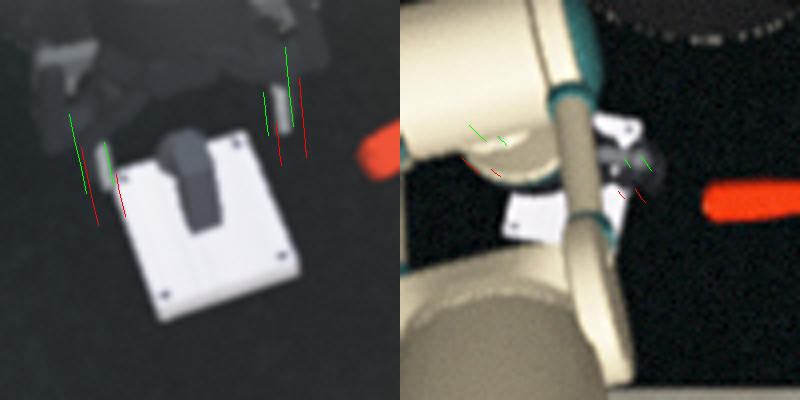

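Request:
{"fn": "drive_tool", "kwargs": {
  "steps": [
    [0,0,0,0,0],
    [0,0,0,0,0],
    [0,0,0,0,0],
    [0,0,0,0,0]
  ],
  "squeeze": 40
}}

```text
clock: 5.4
position: [0.4626, 0.1804, 0.0327]
ee_rot: [0.002, -0.638, 0.77, -0.002]
contact_force: [0.2, 0.2, 0.3]
width: 0.0432
```

Run:
```python
from go import *
from fit import proj
import cv2
for n in("scene","top"): cv2.imwrite(f"pics/{n}4.png",manip.get_image(n))
rel([.4622,.1807,.033],-.19-1.5708)
out=[]
for n,(y0,x0) in(("scene",(255,195)),("top",(230,190))):
    a=cv2.imread(f"pics/{n}4.png")
    a=a[y0:y0+100,x0:x0+100];a=cv2.resize(a,None,fx=4,fy=4,interpolation=cv2.INTER_CUBIC)
    out.append(a)
cv2.imwrite("pics/c6.png",np.hstack(out))
```

```text
clock 5.5 pos [0.4626 0.1804 0.0327] jaw -1.7581 tilt [ 0.0055 -0.0006] F [-0.15 -0.77 -0.31] w 0.0425 q [ 0.23  0.32  1.92 -0.    0.89  1.99]
tool shift mm [-0.2  0.4 -0.3] turn 0.003
```

View pics/c6.png

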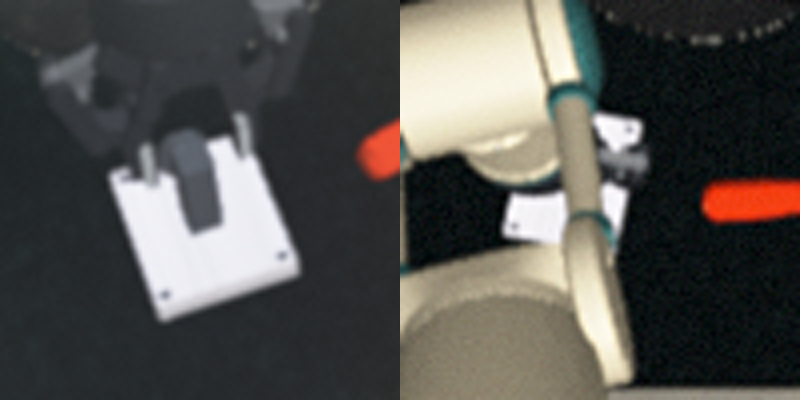

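```bash
python3 - <<'E'
from go import *
from fit import proj,world
s,r=st();p=np.array(s["position"])
for n,(y0,x0) in(("scene",(255,195)),("top",(230,190))):
  for y in(.011,0,-.011):
    print(n,y,((proj(n,[p+r@np.array([x,y,-.005]) for x in(-.0245,.0245)])-[x0,y0]+.5)*4).round(0).tolist())
c=(.4607,.182,-.183)
for n,(y0,x0) in(("scene",(255,195)),("top",(230,190))):
  print(n,"post",((proj(n,world(c,np.array([(-11,10,68),(-11,-10,68),(-11,10,12),(-11,-10,12),(31,0,45)])/1000))-[x0,y0]+.5)*4).round(0).tolist())
E
python3 - <<'E'
import cv2
a=cv2.imread("pics/scene4.png")[275:320,215:270]
cv2.imwrite("pics/c7.png",cv2.resize(a,None,fx=12,fy=12,interpolation=cv2.INTER_CUBIC))
E
```

```text
scene 0.011 [[161.0, 215.0], [250.0, 186.0]]
scene 0 [[155.0, 199.0], [243.0, 170.0]]
scene -0.011 [[149.0, 183.0], [237.0, 155.0]]
top 0.011 [[128.0, 183.0], [199.0, 196.0]]
top 0 [[132.0, 167.0], [202.0, 180.0]]
top -0.011 [[135.0, 152.0], [206.0, 164.0]]
scene post [[180.0, 175.0], [218.0, 163.0], [191.0, 238.0], [227.0, 226.0], [179.0, 136.0]]
top post [[141.0, 183.0], [170.0, 188.0], [152.0, 195.0], [181.0, 200.0], [172.0, 130.0]]
```

View pics/c7.png

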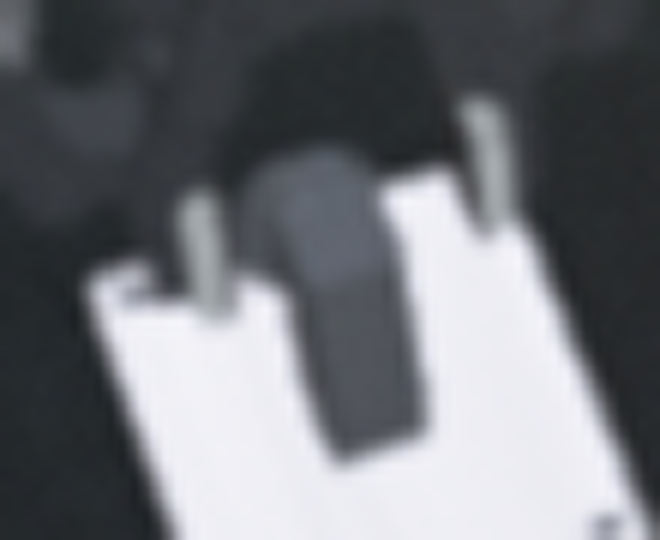

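Run:
```python
from go import *
from fit import proj,world,C
import cv2
for n in C: print(n,(-cv2.Rodrigues(C[n]["rvec"])[0].T@C[n]["tvec"]).round(3))
o=[]
for k,x in((0,0),(3,0),(4,0)):
    a=cv2.imread(f"pics/top{k}.png")[245:300,215:265];o.append(cv2.resize(a,None,fx=5.2,fy=8,interpolation=cv2.INTER_CUBIC) if 0 else cv2.resize(a,None,fx=5.2,fy=5.2,interpolation=cv2.INTER_CUBIC))
cv2.imwrite("pics/c8.png",np.hstack(o))
```

```text
scene [-0.187  0.427  0.969]
top [ 0.228 -0.026  1.616]
```

View pics/c8.png

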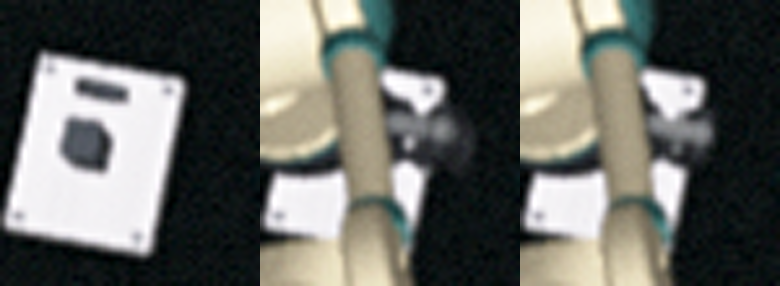

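Request:
{"fn": "drive_tool", "kwargs": {
  "steps": [
    [0,0,0,0,-1],
    [0,0,0,0,-1],
    [0,0,0,0,-1],
    [0,0,0,0,-1],
    [0,0,0,0,-1]
  ],
  "squeeze": 30
}}

```text
clock: 6.0
position: [0.4626, 0.1807, 0.0328]
ee_rot: [0.002, -0.638, 0.77, -0.002]
contact_force: [-0.4, 2.3, 1.5]
width: 0.0191
```

Run:
```python
from go import *
import cv2
for n in("scene","top"): cv2.imwrite(f"pics/{n}5.png",manip.get_image(n))
rel([.4622,.1807,.033],-.19-1.5708)
a=cv2.imread("pics/scene5.png")[275:320,215:270]
cv2.imwrite("pics/c9.png",cv2.resize(a,None,fx=12,fy=12,interpolation=cv2.INTER_CUBIC))
```

```text
clock 6.1 pos [0.4626 0.1806 0.0327] jaw -1.7583 tilt [ 0.0056 -0.0002] F [-0.43  1.66  1.51] w 0.0184 q [ 0.23  0.32  1.92 -0.    0.89  1.99]
tool shift mm [ 0.   0.4 -0.3] turn 0.002
```

View pics/c9.png

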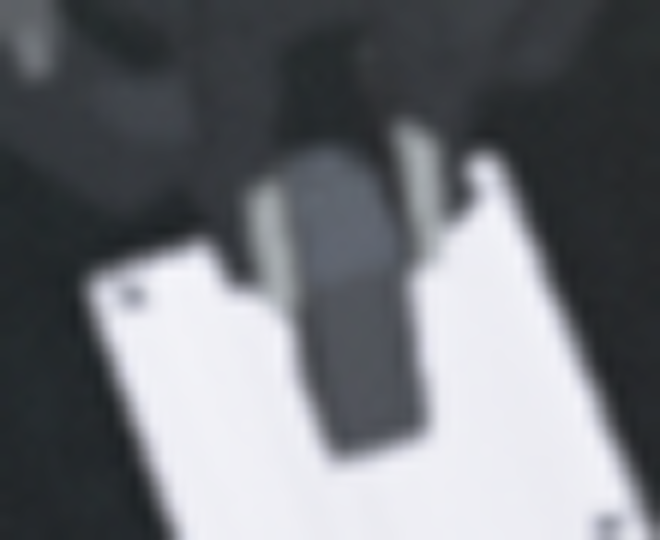

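Request:
{"fn": "drive_tool", "kwargs": {
  "steps": [
    [0,0,0,0,-0.2],
    [0,0,0,0,-0.2],
    [0,0,4,0,-0.2],
    [0,0,8,0,-0.2],
    [0,0,8,0,-0.2]
  ]
}}

```text
clock: 6.6
position: [0.462, 0.1803, 0.024]
ee_rot: [0.001, -0.638, 0.77, -0.002]
contact_force: [0.4, 0.3, 0.1]
width: 0.0338
```

Run:
```python
from go import *
import cv2
for i in range(6):manip.get_image("scene")
cv2.imwrite(f"pics/scene6.png",manip.get_image("scene"))
rel([.4622,.1807,.033],-.19-1.5708)
a=cv2.imread("pics/scene6.png")[275:320,215:270]
cv2.imwrite("pics/c10.png",cv2.resize(a,None,fx=12,fy=12,interpolation=cv2.INTER_CUBIC))
```

```text
clock 6.95 pos [0.4628 0.1806 0.0248] jaw -1.7583 tilt [ 0.0058 -0.0002] F [ 0.59 -0.56 -1.19] w 0.0343 q [ 0.23  0.33  1.93 -0.    0.87  1.99]
tool shift mm [ 0.   0.5 -8.2] turn 0.002
```

View pics/c10.png

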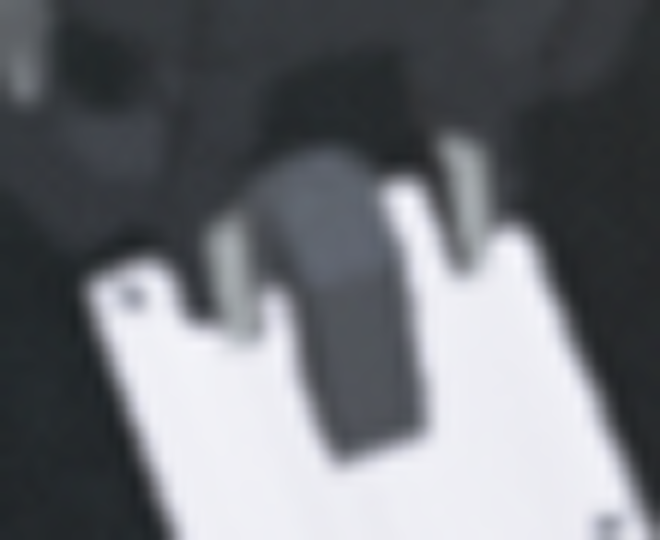

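Request:
{"fn": "drive_tool", "kwargs": {
  "steps": [
    [0,0,0,0,-1],
    [0,0,0,0,-1],
    [0,0,0,0,-1],
    [0,0,0,0,-1],
    [0,0,0,0,-1]
  ],
  "squeeze": 60
}}

```text
clock: 7.45
position: [0.463, 0.1809, 0.0251]
ee_rot: [0.003, -0.638, 0.77, -0.002]
contact_force: [-0.4, 1.5, 3.5]
width: 0.0186
```

Run:
```python
from go import *
for i in range(6):manip.get_image("scene")
rel([.4622,.1807,.033],-.19-1.5708)
```

```text
clock 7.75 pos [0.463  0.1809 0.0251] jaw -1.7585 tilt [0.0063 0.0003] F [-1.17  2.29  5.22] w 0.0184 q [ 0.23  0.33  1.93 -0.    0.87  1.99]
tool shift mm [ 0.3  0.7 -7.9] turn 0.002
```

Request:
{"fn": "drive_tool", "kwargs": {
  "steps": [
    [0,0,-15,0,-1],
    [0,0,-45,0,-1],
    [0,0,-80,0,-1],
    [0,0,-115,0,-1],
    [0,0,-150,0,-1]
  ]
}}

```text
clock: 8.25
position: [0.4609, 0.18, 0.175]
ee_rot: [0.001, -0.638, 0.77, -0.002]
contact_force: [0.5, 0.1, -3.9]
width: 0.0185
```

Run:
```python
from go import *
import cv2
for i in range(18):manip.get_image("scene")
cv2.imwrite(f"pics/scene7.png",manip.get_image("scene"));cv2.imwrite(f"pics/top7.png",manip.get_image("top"))
rel([.4554,-.1339,.175],.295-1.5708)
a=cv2.imread("pics/scene7.png")[215:345,180:320]
cv2.imwrite("pics/c11.png",cv2.resize(a,None,fx=5,fy=5,interpolation=cv2.INTER_CUBIC))
```

```text
clock 9.25 pos [0.462  0.1809 0.1752] jaw -1.7584 tilt [0.0065 0.0003] F [-0.14 -0.09 -4.16] w 0.0184 q [ 0.23  0.17  1.72 -0.    1.24  1.99]
tool shift mm [ 3.105e+02 -5.220e+01  1.000e-01] turn -0.483
```

View pics/c11.png

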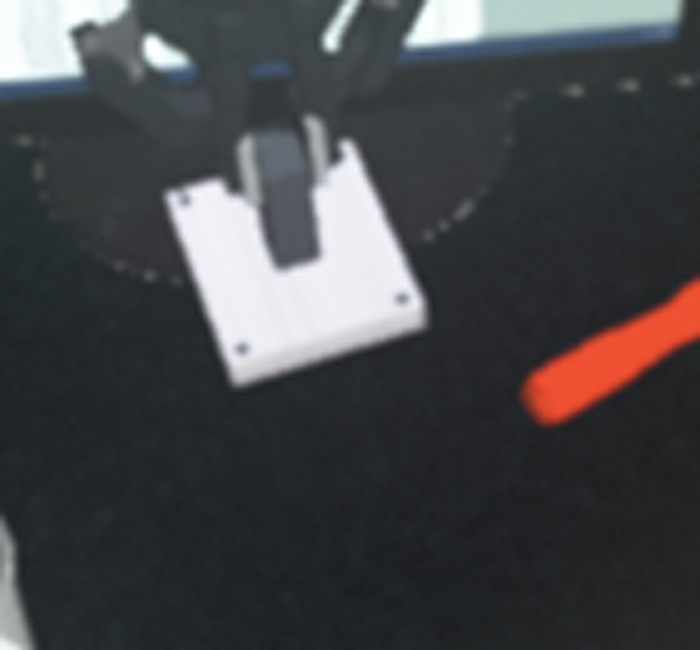

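Request:
{"fn": "drive_tool", "kwargs": {
  "steps": [
    [35,-6,0,-0.08,-1],
    [75,-13,0,-0.18,-1],
    [115,-19,0,-0.28,-1],
    [150,-25,0,-0.38,-1],
    [180,-30,0,-0.483,-1]
  ]
}}

```text
clock: 9.75
position: [0.4578, -0.0034, 0.1753]
ee_rot: [-0.002, 0.805, -0.594, 0.003]
contact_force: [0.4, -0.3, -3.1]
width: 0.0184
```

Run:
```python
from go import *
for i in range(16):manip.get_image("scene")
rel([.4554,-.1339,.175],.295-1.5708)
```

```text
clock 10.55 pos [ 0.4579 -0.0013  0.1751] jaw -1.2751 tilt [0.0064 0.0003] F [-0.27  0.07 -3.51] w 0.0188 q [-0.16  0.11  1.79  0.    1.23  1.12]
tool shift mm [126.1  41.    0. ] turn 0.001
```

Request:
{"fn": "drive_tool", "kwargs": {
  "steps": [
    [40,13,0,0,-1],
    [80,26,0,0,-1],
    [115,37,0,0,-1],
    [126,41,0,0,-1],
    [126,41,0,0,-1]
  ]
}}

```text
clock: 11.05
position: [0.4555, -0.1353, 0.1749]
ee_rot: [-0.002, 0.803, -0.596, 0.002]
contact_force: [-0.1, 0.4, -3.6]
width: 0.0184
```

Run:
```python
from go import *
import cv2
for i in range(14):manip.get_image("scene")
for n in("scene","top"):cv2.imwrite(f"pics/{n}8.png",manip.get_image(n))
rel([.4554,-.1339,.175],.295-1.5708)
a=cv2.imread("pics/scene8.png")[175:290,310:410]
cv2.imwrite("pics/c12.png",cv2.resize(a,None,fx=5.2,fy=5.2,interpolation=cv2.INTER_CUBIC))
a=cv2.imread("pics/top8.png")[225:315,300:395]
cv2.imwrite("pics/c13.png",cv2.resize(a,None,fx=6,fy=6,interpolation=cv2.INTER_CUBIC))
```

```text
clock 11.85 pos [ 0.4554 -0.1338  0.175 ] jaw -1.2751 tilt [0.0064 0.0003] F [-0.44 -0.94 -3.5 ] w 0.0183 q [-0.44  0.14  1.76  0.    1.24  0.84]
tool shift mm [0.1 0.1 0. ] turn 0.001
```

View pics/c12.png

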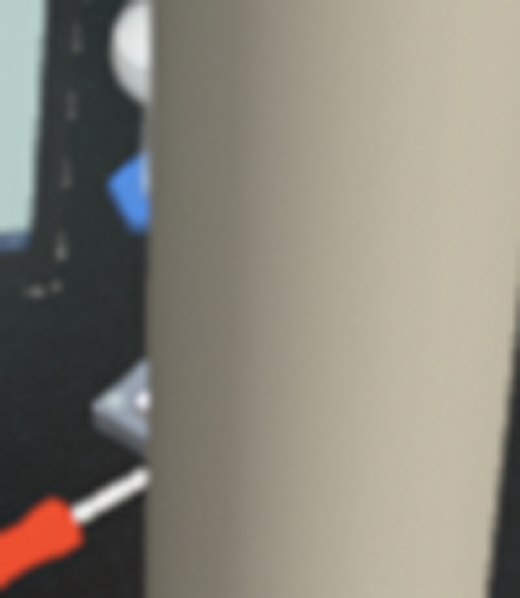

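View pics/c13.png

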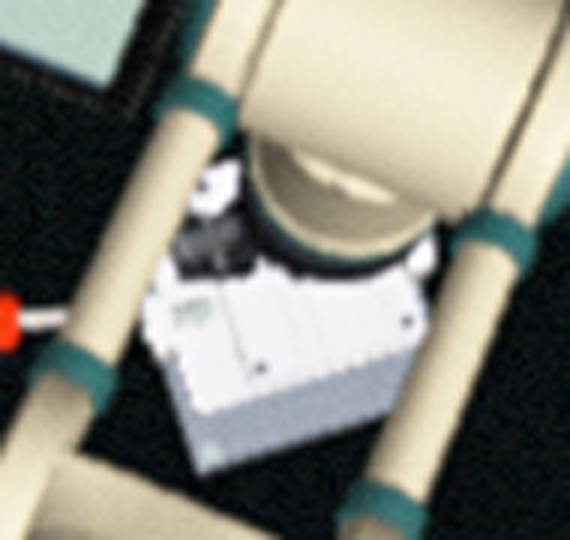

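```bash
cat > f2.py <<'E'
from fit import *
S=np.array([(38,30),(38,-30),(-38,30),(-38,-30)],float)/1000
def fitS(n,idx,px,z,scale=False):
    px=np.array(px)
    def f(p):
        P=np.c_[S[idx]*(p[3] if scale else 1),np.full(len(idx),z)]
        return (proj(n,world(p[:3],P))-px).ravel()
    r=least_squares(f,[.46,0,0,1] if scale else [.46,0,0]);return r.x,r.fun
if __name__=="__main__":
    t0=np.array([(177,100),(447,150),(103,438),(377,487)])/12+[210,250]-.46
    print("top0",*[v.round(4) for v in fitS("top",[0,1,2,3],t0,.012,True)])
    print("top0",*[v.round(4) for v in fitS("top",[0,1,2,3],t0,.012)])
    s0=np.array([(80,197),(362,110),(183,487),(475,388)])/10+[218,280]-.45
    print("scene0",*[v.round(4) for v in fitS("scene",[0,1,2,3],s0,.012)])
    t8=np.array([(205,187),(260,367),(407,320)])/6+[300,225]-.42
    for z in(.162,.172): print("top8",z,*[v.round(4) for v in fitS("top",[0,2,3],t8,z)])
    s7=np.array([(185,202),(242,348),(402,298)])/5+[180,215]-.4
    for z in(.162,.172): print("scene7",z,*[v.round(4) for v in fitS("scene",[0,2,3],s7,z)])
E
python3 f2.py
```

```text
top0 [ 0.4634  0.1801 -0.1936  1.0546] [ 0.0666 -0.0424 -0.0696 -0.1187  0.1337  0.0436 -0.1306  0.116 ]
top0 [ 0.4633  0.1801 -0.194 ] [ 0.4923  0.801  -0.7982  0.5214  0.8713 -0.5757 -0.5681 -0.7131]
scene0 [ 0.4603  0.1826 -0.1958] [ 1.1514  0.5179 -0.6862  0.9198  0.6945 -1.0477 -1.1667 -0.1772]
top8 0.162 [ 0.4554 -0.1343  0.2919] [ 0.4895  0.6991  0.6232 -0.7006 -1.1121  0.0243]
top8 0.172 [ 0.4539 -0.1336  0.2919] [ 0.3946  0.5824  0.5914 -0.6193 -0.9859  0.0566]
scene7 0.162 [ 0.4586  0.1836 -0.1749] [ 0.6854  0.7227  0.5723 -0.3961 -1.2478 -0.1979]
scene7 0.172 [ 0.4508  0.1865 -0.1765] [ 0.5035  0.4961  0.4628 -0.2552 -0.9596 -0.1462]
```

```bash
python3 -c "
import cv2
a=cv2.imread('pics/top8.png')[250:295,325:375];cv2.imwrite('pics/c14.png',cv2.resize(a,None,fx=14,fy=12,interpolation=cv2.INTER_CUBIC))"
```

```text
(no output)
```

View pics/c14.png

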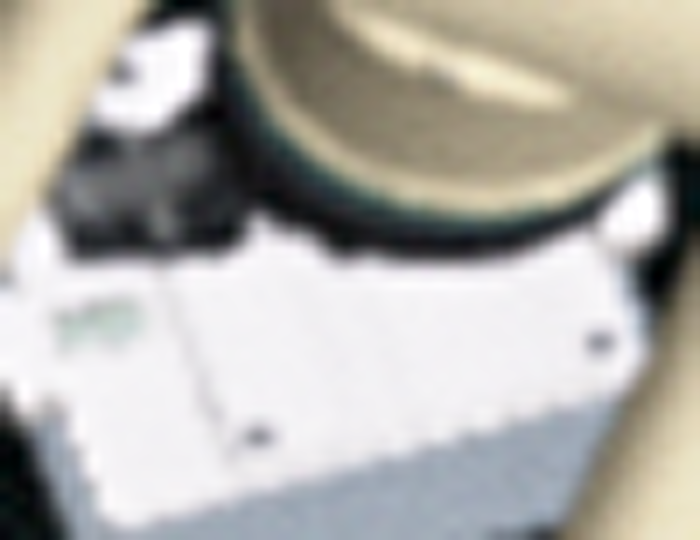

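```bash
sed -i 's|(38,30),(38,-30),(-38,30),(-38,-30)|(40.06,31.62),(40.06,-31.62),(-40.06,31.62),(-40.06,-31.62)|' f2.py
cat >> f2.py <<'E'
    t8=np.array([(120/14,73/12),(258/14,435/12),(598/14,342/12)])+[325,250]-.46
    for z in(.162,): print("top8b",z,*[v.round(4) for v in fitS("top",[0,2,3],t8,z)])
    b={"top":base["top"]};s={"top":st["top"]}
    for k in (slice(0,7),slice(4,7),slice(0,4)):
      ss={"top":st["top"][k]}
      f=least_squares(lambda p:np.r_[res(ss,p[:3],0,("top",))],[.5,-.1,0]);print("stage",f.x.round(4),f.fun.round(1))
    f=least_squares(lambda p:np.r_[res(b,p[:3],0,("top",))],[.5,-.1,0]);print("base",f.x.round(4),f.fun.round(1))
    for k in (slice(0,7),slice(4,7)):
      ss={"scene":st["scene"][k]}
      f=least_squares(lambda p:np.r_[res(ss,p[:3],0,("scene",))],[.5,-.1,0]);print("stage scene",f.x.round(4),f.fun.round(1))
E
python3 f2.py
```

```text
top0 [ 0.4634  0.1801 -0.1936  1.0004] [ 0.0682 -0.0432 -0.0708 -0.1201  0.1349  0.045  -0.1322  0.1168]
top0 [ 0.4634  0.1801 -0.1936] [ 0.0719 -0.0358 -0.0771 -0.1145  0.1413  0.0396 -0.136   0.1096]
scene0 [ 0.4605  0.1825 -0.1964] [ 0.1833 -0.0602 -0.2566 -0.0721  0.2094 -0.1174 -0.1449  0.2592]
top8 0.162 [ 0.4562 -0.1346  0.2917] [-0.2521 -0.2147  0.3759 -0.0651 -0.1266  0.2773]
top8 0.172 [ 0.4548 -0.1339  0.2917] [-0.352  -0.3379  0.3423  0.0205  0.0064  0.3113]
scene7 0.162 [ 0.4593  0.1828 -0.1817] [-0.0931 -0.2608  0.0974  0.2085 -0.0087  0.0278]
scene7 0.172 [ 0.4515  0.1857 -0.1834] [-0.2808 -0.5027 -0.0211  0.3547  0.2936  0.0836]
top8b 0.162 [ 0.4562 -0.1339  0.2984] [ 0.0224  0.0196  0.159  -0.0589 -0.1818  0.0414]
stage [ 0.4604 -0.1348  0.2921] [-0.2  0.3 -0.1 -0.2  0.5 -0.4 -1.1 -0.2  0.4 -0.   0.2  0.2  0.3  0.3]
stage [ 0.4608 -0.1339  0.3014] [-0.  -0.2  0.   0.1 -0.   0. ]
stage [ 0.46   -0.1355  0.2916] [ 0.   0.4  0.1 -0.1  0.7 -0.3 -0.9 -0.1]
base [ 0.4563 -0.1362  0.2987] [-0.1  0.3 -0.1  0.3  0.2  0.  -0.  -0.6]
stage scene [ 0.456  -0.1294  0.2942] [-0.7  0.2  0.1  0.5 -0.2 -0.   0.1 -0.8  0.1 -0.1  0.2  0.1  0.4  0.1]
stage scene [ 0.4565 -0.1291  0.2989] [-0.2 -0.1  0.   0.1  0.2  0. ]
```

Run:
```python
from go import *
rel([.4597,-.1333,.095],.298-1.5708)
```

```text
clock 11.85 pos [ 0.4554 -0.1338  0.175 ] jaw -1.2751 tilt [0.0064 0.0003] F [-0.44 -0.94 -3.5 ] w 0.0183 q [-0.44  0.14  1.76  0.    1.24  0.84]
tool shift mm [ 0.6 -3.7 80. ] turn -0.002
```

Request:
{"fn": "drive_tool", "kwargs": {
  "steps": [
    [0.6,-3.7,20,-0.002,-1],
    [0.6,-3.7,45,-0.002,-1],
    [0.6,-3.7,65,-0.002,-1],
    [0.6,-3.7,77,-0.002,-1],
    [0.6,-3.7,80,-0.002,-1]
  ]
}}

```text
clock: 12.35
position: [0.4585, -0.1328, 0.0936]
ee_rot: [-0.002, 0.804, -0.594, 0.001]
contact_force: [-0.1, -0.1, -3.9]
width: 0.0181
```

```bash
cat > w.py <<'E'
import sys
from go import *
def settle(n=14,k=6):
    F=[];M=[]
    for i in range(n):
        manip.get_image("top")
        s=manip.get_state();F.append(s["contact_force"]);M.append(s["moment"])
    print("Fmean",np.mean(F[-k:],0).round(2),"M",np.mean(M[-k:],0).round(3))
if __name__=="__main__":
    settle(int(sys.argv[1]) if len(sys.argv)>1 else 14)
    rel([.4597,-.1333,.0627],.298-1.5708)
E
python3 w.py 18
python3 -c "
from rig import manip
import cv2
cv2.imwrite('pics/top9.png',manip.get_image('top'))
a=cv2.imread('pics/top9.png')[245:305,315:380];cv2.imwrite('pics/c15.png',cv2.resize(a,None,fx=10,fy=10,interpolation=cv2.INTER_CUBIC))"
```

```text
Fmean [-0.11 -0.04 -3.56] M [0.007 0.018 0.005]
clock 13.25 pos [ 0.4597 -0.1332  0.095 ] jaw -1.273 tilt [0.0064 0.0004] F [-0.9  -0.01 -2.88] w 0.0186 q [-0.43  0.22  1.88  0.    1.04  0.84]
tool shift mm [ 0.   0.2 32.3] turn -0.0
```

View pics/c15.png

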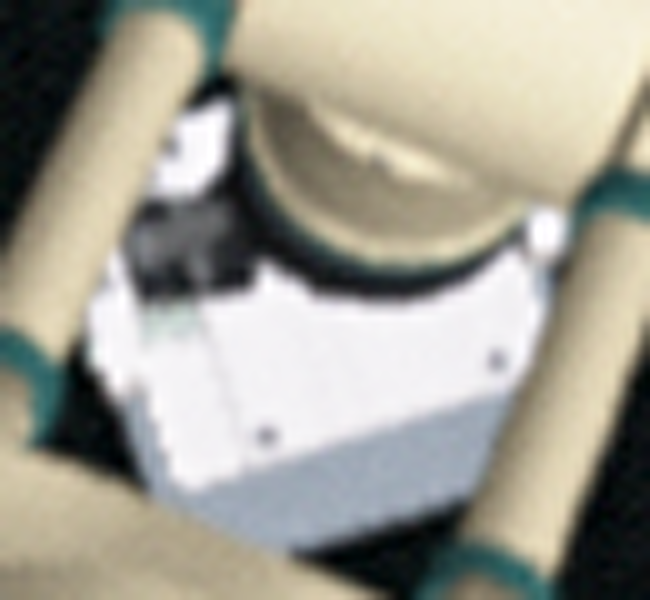

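```bash
python3 -c "
from f2 import *
t=np.array([(170,148),(267,435),(497,360)])/10+[315,245]-.45
print(fitS('top',[0,2,3],t,.082))"
```

```text
(array([ 0.46042772, -0.13359608,  0.30618675]), array([ 0.11834449,  0.11193093,  0.11027543, -0.08369496, -0.22835592,
       -0.02424548]))
```

Request:
{"fn": "drive_tool", "kwargs": {
  "steps": [
    [0,0,4,0,-1],
    [0,0,8,0,-1],
    [0,0,10,0,-1],
    [0,0,12,0,-1],
    [0,0,14,0,-1]
  ]
}}

```text
clock: 13.8
position: [0.4604, -0.1338, 0.0819]
ee_rot: [-0.002, 0.804, -0.594, 0.003]
contact_force: [-1.6, 0.5, 8.0]
width: 0.0185
```

```bash
python3 w.py 6
```

```text
Fmean [0.06 0.09 1.38] M [ 0.019 -0.041  0.015]
clock 14.1 pos [ 0.4605 -0.1335  0.0815] jaw -1.2731 tilt [ 0.008  -0.0001] F [0.77 0.45 2.34] w 0.0188 q [-0.43  0.24  1.9   0.    1.    0.84]
tool shift mm [-0.4  0.8 18.8] turn -0.0
```

```bash
python3 w.py 8
```

```text
Fmean [1.04 0.16 3.39] M [ 0.009 -0.228 -0.013]
clock 14.5 pos [ 0.4603 -0.1334  0.0813] jaw -1.2731 tilt [ 0.0076 -0.0001] F [1.11 0.02 4.36] w 0.0185 q [-0.43  0.24  1.9   0.    1.    0.84]
tool shift mm [-0.4  0.7 18.6] turn -0.0
```

Request:
{"fn": "drive_tool", "kwargs": {
  "steps": [
    [-0.3,0.6,2,0,-1],
    [-0.3,0.6,4,0,-1],
    [-0.3,0.6,6,0,-1],
    [-0.3,0.6,7,0,-1],
    [-0.3,0.6,8,0,-1]
  ]
}}

```text
clock: 15.0
position: [0.459, -0.1333, 0.0727]
ee_rot: [-0.002, 0.804, -0.594, 0.002]
contact_force: [-0.2, -0.8, -1.1]
width: 0.0183
```

```bash
python3 w.py 14
```

```text
Fmean [-0.52 -1.4  -5.57] M [-0.346  0.128  0.016]
clock 15.7 pos [ 0.4592 -0.1332  0.0732] jaw -1.273 tilt [0.0067 0.0002] F [-1.16 -1.98 -6.58] w 0.0185 q [-0.43  0.24  1.91  0.    0.98  0.84]
tool shift mm [ 0.2 -0.3 10.5] turn -0.0
```

Request:
{"fn": "drive_tool", "kwargs": {
  "steps": [
    [0.3,0,2,0,-1],
    [0.6,0,4,0,-1],
    [0.6,0,5,0,-1],
    [0.6,0,6,0,-1],
    [0.6,0,6,0,-1]
  ]
}}

```text
clock: 16.2
position: [0.4597, -0.1335, 0.0668]
ee_rot: [-0.002, 0.804, -0.594, 0.003]
contact_force: [2.1, -0.2, -6.4]
width: 0.0185
```

```bash
python3 w.py 14
```

```text
Fmean [ 0.86 -0.01 -5.85] M [-0.019 -0.183 -0.013]
clock 16.9 pos [ 0.4592 -0.1338  0.0672] jaw -1.2729 tilt [0.0062 0.0001] F [ 0.94  0.17 -5.1 ] w 0.0187 q [-0.43  0.25  1.92  0.    0.97  0.84]
tool shift mm [-0.3 -0.6  4.5] turn -0.0
```

Request:
{"fn": "drive_tool", "kwargs": {
  "steps": [
    [0,-0.3,0.7,0,-1],
    [0,-0.3,1.4,0,-1],
    [0,-0.3,2,0,-1],
    [0,-0.3,2,0,-1],
    [0,-0.3,2,0,-1]
  ]
}}

```text
clock: 17.4
position: [0.4593, -0.1336, 0.0648]
ee_rot: [-0.002, 0.804, -0.594, 0.002]
contact_force: [1.4, -0.5, -8.1]
width: 0.0184
```

```bash
python3 w.py 14
```

```text
Fmean [  0.6   -0.25 -10.89] M [-0.079 -0.148 -0.024]
clock 18.1 pos [ 0.4592 -0.1336  0.065 ] jaw -1.2729 tilt [0.0056 0.0004] F [  0.76  -0.58 -10.97] w 0.0183 q [-0.43  0.26  1.92  0.    0.96  0.84]
tool shift mm [-0.1 -0.5  2.3] turn -0.0
```

Request:
{"fn": "drive_tool", "kwargs": {
  "steps": [
    [0,0,0.5,0,-1],
    [0,0,1,0,-1],
    [0,0,1.3,0,-1],
    [0,0,1.3,0,-1],
    [0,0,1.3,0,-1]
  ]
}}

```text
clock: 18.6
position: [0.4594, -0.1336, 0.0637]
ee_rot: [-0.002, 0.804, -0.594, 0.002]
contact_force: [-0.1, -0.2, -8.4]
width: 0.0185
```

```bash
python3 w.py 14
```

```text
Fmean [ 0.7   0.07 -7.53] M [-0.069 -0.133 -0.013]
clock 19.3 pos [ 0.4593 -0.1336  0.0637] jaw -1.2729 tilt [0.0058 0.0004] F [ 0.4  -0.43 -7.48] w 0.0182 q [-0.43  0.26  1.92  0.    0.96  0.84]
tool shift mm [-0.2 -0.4  1. ] turn -0.0
```

Request:
{"fn": "drive_tool", "kwargs": {
  "steps": [
    [0,0,0.4,0,-1],
    [0,0,0.8,0,-1],
    [0,0,1,0,-1],
    [0,0,1,0,-1],
    [0,0,1,0,-1]
  ]
}}

```text
clock: 19.8
position: [0.4593, -0.1337, 0.0628]
ee_rot: [-0.002, 0.804, -0.594, 0.002]
contact_force: [0.2, -0.2, -7.0]
width: 0.0184
```

```bash
python3 w.py 14
```

```text
Fmean [-0.12 -0.9  -6.34] M [-0.2    0.066 -0.005]
clock 20.5 pos [ 0.4593 -0.1336  0.0627] jaw -1.2729 tilt [0.0058 0.0003] F [ 0.69 -1.01 -6.17] w 0.0184 q [-0.43  0.26  1.92  0.    0.96  0.84]
tool shift mm [-0.2 -0.5  0. ] turn -0.0
```

Request:
{"fn": "drive_tool", "kwargs": {
  "steps": [
    [0,0,0.3,0,-1],
    [0,0,0.6,0,-1],
    [0,0,0.6,0,-1],
    [0,0,0.6,0,-1],
    [0,0,0.6,0,-1]
  ]
}}

```text
clock: 21.0
position: [0.4596, -0.1336, 0.0623]
ee_rot: [-0.002, 0.804, -0.594, 0.003]
contact_force: [0.5, -0.6, -4.2]
width: 0.0184
```

```bash
python3 w.py 12
```

```text
Fmean [ 1.1   0.29 -2.98] M [ 0.016 -0.153  0.012]
clock 21.6 pos [ 0.4595 -0.1337  0.0622] jaw -1.2728 tilt [0.0062 0.0002] F [ 1.67  0.2  -2.39] w 0.0186 q [-0.43  0.26  1.92  0.    0.95  0.84]
tool shift mm [-0.3 -0.3 -0.5] turn -0.0
```

Request:
{"fn": "drive_tool", "kwargs": {
  "steps": [
    [0,0,0.3,0,-1],
    [0,0,0.5,0,-1],
    [0,0,0.5,0,-1],
    [0,0,0.5,0,-1],
    [0,0,0.5,0,-1]
  ]
}}

```text
clock: 22.1
position: [0.4597, -0.1337, 0.0619]
ee_rot: [-0.002, 0.804, -0.594, 0.003]
contact_force: [0.2, 0.3, -0.4]
width: 0.0183
```

```bash
python3 w.py 12
```

```text
Fmean [0.22 0.31 0.67] M [ 0.116 -0.099  0.03 ]
clock 22.7 pos [ 0.4596 -0.1337  0.0618] jaw -1.2729 tilt [0.0064 0.0001] F [-0.41  0.37  0.65] w 0.0183 q [-0.43  0.26  1.92  0.    0.95  0.84]
tool shift mm [-0.4 -0.2 -0.9] turn -0.0
```

Request:
{"fn": "drive_tool", "kwargs": {
  "steps": [
    [0,0,0,0,-0.3],
    [0,0,0,0,-0.2],
    [0,0,0,0,-0.1],
    [0,0,0,0,-0.1],
    [0,0,0,0,-0.1]
  ]
}}

```text
clock: 23.2
position: [0.4596, -0.1337, 0.0618]
ee_rot: [-0.002, 0.804, -0.594, 0.003]
contact_force: [-0.1, -0.1, 0.8]
width: 0.0383
```

```bash
python3 w.py 12
```

```text
Fmean [0.28 0.03 0.11] M [-0.003  0.023  0.014]
clock 23.8 pos [ 0.4597 -0.1337  0.0618] jaw -1.2729 tilt [0.0065 0.0001] F [-0.01 -0.39 -0.46] w 0.0386 q [-0.43  0.26  1.92  0.    0.95  0.84]
tool shift mm [-0.4 -0.2 -0.9] turn -0.0
```

Request:
{"fn": "drive_tool", "kwargs": {
  "steps": [
    [0,0,-15,0,-0.1],
    [0,0,-40,0,-0.1],
    [0,0,-70,0,-0.1],
    [0,0,-105,0,-0.1],
    [0,0,-140,0,-0.1]
  ]
}}

```text
clock: 24.3
position: [0.4584, -0.1336, 0.2029]
ee_rot: [-0.002, 0.804, -0.594, 0.002]
contact_force: [1.3, -0.9, 0.5]
width: 0.0384
```

```bash
python3 -c "
from go import *
for i in range(10): manip.get_image('top')
rel([.22,-.45,.2],-1.273)"
```

```text
clock 24.8 pos [ 0.4581 -0.1334  0.2006] jaw -1.2729 tilt [0.0041 0.0012] F [ 0.02 -0.28  0.16] w 0.0384 q [-0.43  0.13  1.71  0.    1.3   0.84]
tool shift mm [232.8 320.5  -0.8] turn 0.0
```

Request:
{"fn": "drive_tool", "kwargs": {
  "steps": [
    [25,35,0,0,-0.1],
    [52,72,0,0,-0.1],
    [80,110,0,0,-0.1],
    [108,148,0,0,-0.1],
    [132,182,0,0,-0.1]
  ]
}}

```text
clock: 25.3
position: [0.3213, -0.3144, 0.1993]
ee_rot: [-0.002, 0.804, -0.594, 0.001]
contact_force: [0.2, -1.0, 0.0]
width: 0.0387
```

Request:
{"fn": "drive_tool", "kwargs": {
  "steps": [
    [20,28,0,0,-0.1],
    [40,55,0,0,-0.1],
    [60,83,0,0,-0.1],
    [80,110,0,0,-0.1],
    [100,135,0,0,-0.1]
  ]
}}

```text
clock: 25.8
position: [0.2203, -0.4504, 0.198]
ee_rot: [-0.002, 0.804, -0.595, 0.0]
contact_force: [0.7, -0.5, -0.0]
width: 0.0383
```

Run:
```python
from rig import manip
import cv2,numpy as np
for n in("scene","top"): cv2.imwrite(f"pics/{n}10.png",manip.get_image(n))
a=cv2.imread("pics/top10.png")[242:307,315:380];cv2.imwrite("pics/tm2.png",cv2.resize(a,None,fx=9,fy=9,interpolation=cv2.INTER_CUBIC))
a=cv2.imread("pics/scene10.png")[205:290,320:400];cv2.imwrite("pics/sm2.png",cv2.resize(a,None,fx=7,fy=7,interpolation=cv2.INTER_CUBIC))
```

```text
(no output)
```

View pics/tm2.png

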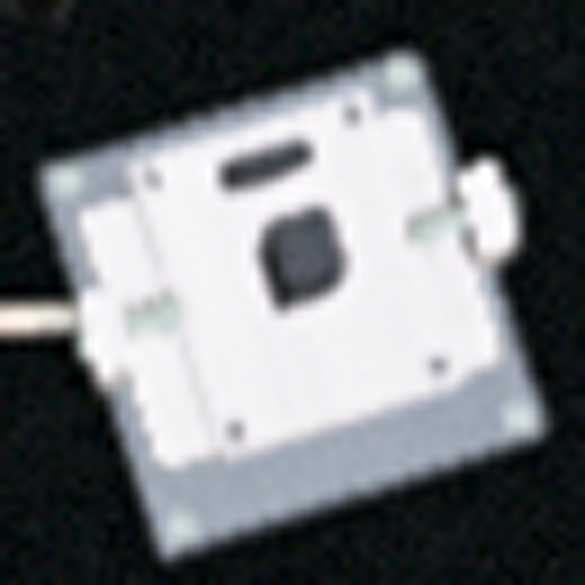

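View pics/sm2.png

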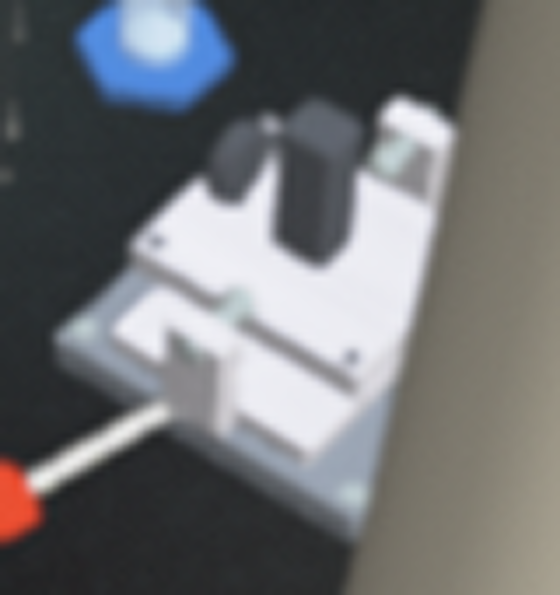

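Run:
```python
from f2 import *
t=np.array([(152,180),(352,115),(235,432),(437,367)])/9+[315,242]-.45
for z in(.0496,.052): print(fitS('top',[0,1,2,3],t,z),fitS('top',[0,1,2,3],t,z,True)[0])
s=np.array([(155,240),(350,355)])/7+[320,205]-.43
# scene: two left screws (+y side) height difference vs prediction
p=fitS('top',[0,1,2,3],t,.0496)[0]
for z in(.0496,.052): print(z,s-proj('scene',world(p,np.c_[S[[0,2]],[z,z]])))
from go import *
rel([.4597,-.1337,.13],-1.273)
```

```text
(array([ 0.46012503, -0.13415817,  0.29933424]), array([ 0.04114338, -0.0785694 , -0.09630342,  0.14068148,  0.11974273,
       -0.0691943 , -0.06562323,  0.00994656])) [ 0.46012863 -0.13415812  0.29931952  1.00412052]
(array([ 0.45977126, -0.13399317,  0.29932876]), array([ 0.01712716, -0.09504676, -0.08653307,  0.11368868,  0.10970525,
       -0.04254998, -0.04133735,  0.02564717])) [ 0.45977352 -0.13399315  0.29931952  1.00258233]
0.0496 [[-0.66656966  1.51857597]
 [-0.89339649  1.33743361]]
0.052 [[-0.70523961  2.22055999]
 [-0.97342752  2.03561589]]
clock 25.9 pos [ 0.2194 -0.4528  0.1978] jaw -1.277 tilt [0.0021 0.0006] F [ 0.58  0.81 -0.16] w 0.0383 q [-1.26  0.17  1.66  0.    1.31  0.02]
tool shift mm [-235.9 -322.3   68.5] turn -0.004
```

Run:
```python
from f2 import *
for k in (slice(0,4),slice(4,7)):
    print(-res({"scene":st["scene"][k]},(.4605,-.1343,.2985),0,("scene",)).reshape(-1,2).round(2))
print(-res({"scene":base["scene"]},(.4563,-.1362,.2987),0,("scene",)).reshape(-1,2).round(2))
```

```text
[[ 0.06  1.75]
 [-0.44  1.43]
 [-0.2   2.13]
 [-0.73  3.04]]
[[-0.59  2.04]
 [-0.78  1.99]
 [-0.9   1.93]]
[[-0.46  0.9 ]
 [-1.02  1.34]]
```

```bash
python3 -c "
from go import *
for i in range(10): manip.get_image('top')
rel([.4601,-.1340,.2],-1.273)"
```

```text
clock 26.4 pos [ 0.222  -0.449   0.1989] jaw -1.2721 tilt [0.0036 0.0013] F [-0.53  0.37  0.09] w 0.0383 q [-1.25  0.17  1.66  0.    1.31  0.02]
tool shift mm [-2.310e+02 -3.203e+02  2.000e-01] turn 0.001
```

Request:
{"fn": "drive_tool", "kwargs": {
  "steps": [
    [-25,-34,0,0,-1],
    [-52,-72,0,0,-1],
    [-80,-110,0,0,-1],
    [-105,-145,0,0,-1],
    [-125,-172,0,0,-1]
  ],
  "squeeze": 20
}}

```text
clock: 26.9
position: [0.3508, -0.2766, 0.1999]
ee_rot: [-0.002, 0.805, -0.593, 0.001]
contact_force: [-0.3, -1.2, 0.0]
width: 0.0002
```

```bash
python3 -c "
from go import *
for i in range(12): manip.get_image('top')
rel([.4601,-.1340,.14],-1.273)"
```

```text
clock 27.5 pos [ 0.3492 -0.2796  0.1995] jaw -1.2736 tilt [0.0035 0.0014] F [-0.11 -0.17 -0.2 ] w -0.0 q [-0.83  0.08  1.76  0.    1.29  0.44]
tool shift mm [-106.7 -148.4   60.1] turn -0.001
```

Approach at a safe height, then lower.

Request:
{"fn": "drive_tool", "kwargs": {
  "steps": [
    [-27,-37,0,0,-1],
    [-55,-76,0,0,-1],
    [-82,-114,0,0,-1],
    [-107,-148,0,0,-1],
    [-107,-148,0,0,-1]
  ]
}}

```text
clock: 28.0
position: [0.4619, -0.1305, 0.2]
ee_rot: [-0.003, 0.805, -0.593, 0.001]
contact_force: [-0.9, 0.1, 0.7]
width: -0.0002
```

```bash
python3 -c "
from go import *
for i in range(12): manip.get_image('top')
rel([.4601,-.1340,.14],-1.273)"
```

```text
clock 28.6 pos [ 0.4591 -0.1345  0.2001] jaw -1.2747 tilt [0.0035 0.0014] F [-0.22 -0.32 -0.39] w -0.0001 q [-0.43  0.13  1.71  0.    1.3   0.84]
tool shift mm [-0.2 -0.8 60.1] turn -0.002
```

Request:
{"fn": "drive_tool", "kwargs": {
  "steps": [
    [0,0,20,0,-1],
    [0,0,40,0,-1],
    [0,0,55,0,-1],
    [0,0,60,0,-1],
    [0,0,60,0,-1]
  ]
}}

```text
clock: 29.1
position: [0.4589, -0.1343, 0.1396]
ee_rot: [-0.001, 0.804, -0.595, 0.0]
contact_force: [0.2, -0.1, 1.1]
width: -0.0
```

```bash
python3 w.py 12
python3 - <<'E'
from rig import manip
import cv2
cv2.imwrite("pics/scene11.png",manip.get_image("scene"));cv2.imwrite("pics/top11.png",manip.get_image("top"))
a=cv2.imread("pics/top11.png")[235:310,310:385];cv2.imwrite("pics/c16.png",cv2.resize(a,None,fx=7,fy=7,interpolation=cv2.INTER_CUBIC))
E
```

```text
Fmean [-0.23 -0.48  0.03] M [-0.008 -0.006  0.013]
clock 29.7 pos [ 0.4594 -0.1344  0.1403] jaw -1.2746 tilt [0.0038 0.0012] F [-0.39  0.11  0.26] w 0.0 q [-0.43  0.18  1.81  0.    1.16  0.84]
tool shift mm [-1.  -0.3 77.6] turn -0.002
```

View pics/c16.png

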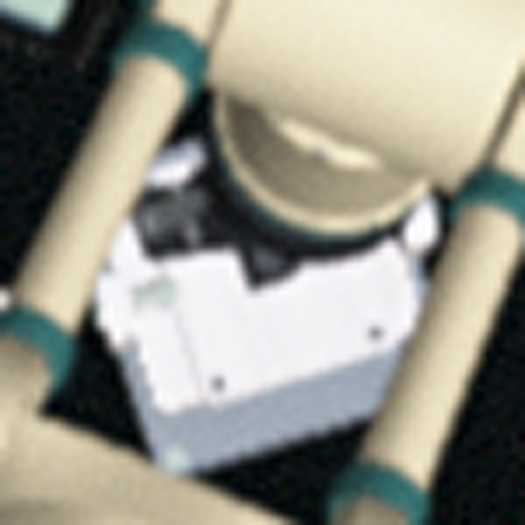

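Request:
{"fn": "drive_tool", "kwargs": {
  "steps": [
    [0,0,8,0,-1],
    [0,0,16,0,-1],
    [0,0,23,0,-1],
    [0,0,28,0,-1],
    [0,0,30,0,-1]
  ]
}}

```text
clock: 30.3
position: [0.459, -0.1341, 0.1092]
ee_rot: [-0.001, 0.804, -0.595, 0.0]
contact_force: [0.5, 0.7, -0.3]
width: 0.0001
```

```bash
python3 w.py 12
```

```text
Fmean [ 0.1  -0.1   0.18] M [-0.011 -0.006  0.005]
clock 30.9 pos [ 0.4595 -0.1344  0.1103] jaw -1.2747 tilt [0.0039 0.0012] F [0.3  0.52 0.72] w -0.0003 q [-0.43  0.21  1.85  0.    1.08  0.84]
tool shift mm [-1.  -0.3 47.6] turn -0.002
```

Request:
{"fn": "drive_tool", "kwargs": {
  "steps": [
    [0,0,1,0,-1],
    [0,0,2,0,-1],
    [0,0,3,0,-1],
    [0,0,3,0,-1],
    [0,0,3,0,-1]
  ]
}}

```text
clock: 31.4
position: [0.4595, -0.1344, 0.1073]
ee_rot: [-0.002, 0.804, -0.595, 0.001]
contact_force: [0.4, -0.1, -0.1]
width: 0.0002
```

```bash
python3 w.py 12
```

```text
Fmean [-0.06 -0.14  0.1 ] M [0.009 0.011 0.016]
clock 32.0 pos [ 0.4596 -0.1344  0.1073] jaw -1.2746 tilt [0.0039 0.0012] F [0.22 0.37 0.73] w 0.0 q [-0.43  0.21  1.86  0.    1.07  0.84]
tool shift mm [-1.  -0.3 44.6] turn -0.002
```

Request:
{"fn": "drive_tool", "kwargs": {
  "steps": [
    [0,0,0.5,0,-1],
    [0,0,1,0,-1],
    [0,0,1,0,-1],
    [0,0,1,0,-1],
    [0,0,1,0,-1]
  ]
}}

```text
clock: 32.5
position: [0.4596, -0.1344, 0.1063]
ee_rot: [-0.002, 0.804, -0.595, 0.001]
contact_force: [-0.5, 0.5, 0.0]
width: 0.0
```

```bash
python3 w.py 8
```

```text
Fmean [-0.09 -0.16  0.  ] M [ 0.007  0.02  -0.022]
clock 32.9 pos [ 0.4596 -0.1344  0.1063] jaw -1.2747 tilt [0.0039 0.0012] F [ 0.07 -0.54 -0.21] w 0.0002 q [-0.43  0.21  1.86  0.    1.07  0.84]
tool shift mm [-1.  -0.3 43.6] turn -0.002
```

Request:
{"fn": "drive_tool", "kwargs": {
  "steps": [
    [0,0,0.5,0,-1],
    [0,0,1,0,-1],
    [0,0,1,0,-1],
    [0,0,1,0,-1],
    [0,0,1,0,-1]
  ]
}}

```text
clock: 33.4
position: [0.4596, -0.1344, 0.1053]
ee_rot: [-0.002, 0.804, -0.595, 0.001]
contact_force: [-0.2, 0.4, -0.1]
width: 0.0002
```

```bash
python3 w.py 8
```

```text
Fmean [-0.19  0.13  0.22] M [-0.015 -0.006 -0.005]
clock 33.8 pos [ 0.4596 -0.1344  0.1053] jaw -1.2747 tilt [0.0039 0.0012] F [-0.49 -0.62 -0.23] w -0.0001 q [-0.43  0.21  1.86  0.    1.07  0.84]
tool shift mm [-1.  -0.3 42.6] turn -0.002
```

Request:
{"fn": "drive_tool", "kwargs": {
  "steps": [
    [0,0,0.3,0,-1],
    [0,0,0.6,0,-1],
    [0,0,0.9,0,-1],
    [0,0,1.2,0,-1],
    [0,0,1.2,0,-1]
  ]
}}

```text
clock: 34.3
position: [0.4595, -0.1344, 0.1041]
ee_rot: [-0.002, 0.804, -0.595, 0.001]
contact_force: [-0.9, -0.7, 0.6]
width: -0.0002
```

```bash
python3 w.py 8
```

```text
Fmean [0.37 0.01 0.34] M [-0.017  0.022  0.004]
clock 34.7 pos [ 0.4596 -0.1344  0.1041] jaw -1.2746 tilt [0.004  0.0011] F [ 0.32  0.25 -0.01] w -0.0002 q [-0.43  0.21  1.86  0.    1.06  0.84]
tool shift mm [-1.  -0.3 41.4] turn -0.002
```

Request:
{"fn": "drive_tool", "kwargs": {
  "steps": [
    [0,0,0.5,0,-1],
    [0,0,1,0,-1],
    [0,0,1.5,0,-1],
    [0,0,2,0,-1],
    [0,0,2,0,-1]
  ]
}}

```text
clock: 35.2
position: [0.4595, -0.1344, 0.102]
ee_rot: [-0.002, 0.804, -0.595, 0.001]
contact_force: [-0.2, -0.7, 0.1]
width: 0.0002
```

```bash
python3 w.py 6;python3 - <<'E'
from rig import manip
import cv2
cv2.imwrite("pics/top12.png",manip.get_image("top"))
a=cv2.imread("pics/top12.png")[235:310,310:385];cv2.imwrite("pics/c17.png",cv2.resize(a,None,fx=7,fy=7,interpolation=cv2.INTER_CUBIC))
E
```

```text
Fmean [ 0.03 -0.25  0.14] M [ 0.009 -0.005  0.003]
clock 35.5 pos [ 0.4596 -0.1344  0.1021] jaw -1.2746 tilt [0.0039 0.0012] F [-0.51 -0.63  0.22] w 0.0 q [-0.43  0.21  1.86  0.    1.06  0.84]
tool shift mm [-1.  -0.3 39.4] turn -0.002
```

View pics/c17.png

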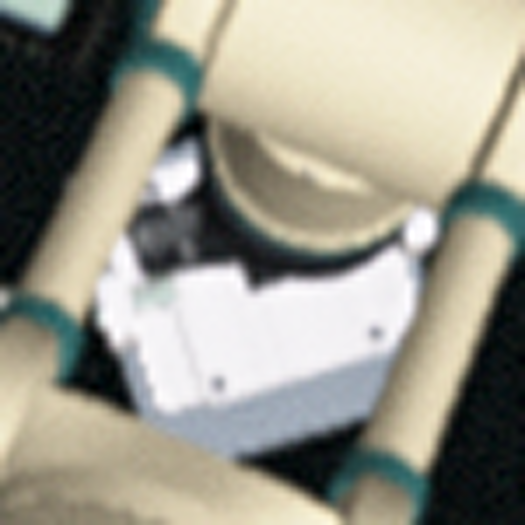

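Request:
{"fn": "drive_tool", "kwargs": {
  "steps": [
    [0,0,1,0,-1],
    [0,0,2,0,-1],
    [0,0,2,0,-1]
  ]
}}

```text
clock: 35.85
position: [0.4595, -0.1343, 0.1]
ee_rot: [-0.002, 0.804, -0.595, 0.001]
contact_force: [1.0, 0.4, -0.0]
width: -0.0002
```

Request:
{"fn": "drive_tool", "kwargs": {
  "steps": [
    [0,0,1,0,-1],
    [0,0,2,0,-1],
    [0,0,2,0,-1]
  ]
}}

```text
clock: 36.15
position: [0.4593, -0.1343, 0.0978]
ee_rot: [-0.002, 0.804, -0.595, 0.001]
contact_force: [0.4, -0.3, 0.1]
width: -0.0001
```

```bash
python3 w.py 3;python3 - <<'E'
from rig import manip
import cv2
cv2.imwrite("pics/scene13.png",manip.get_image("scene"))
E
```

```text
Fmean [0.24 0.69 0.11] M [ 0.026  0.019 -0.028]
clock 36.3 pos [ 0.4595 -0.1343  0.098 ] jaw -1.2746 tilt [0.0037 0.0013] F [ 0.24  1.04 -0.4 ] w 0.0002 q [-0.43  0.22  1.87  0.    1.05  0.84]
tool shift mm [-0.9 -0.4 35.3] turn -0.002
```

View pics/scene13.png

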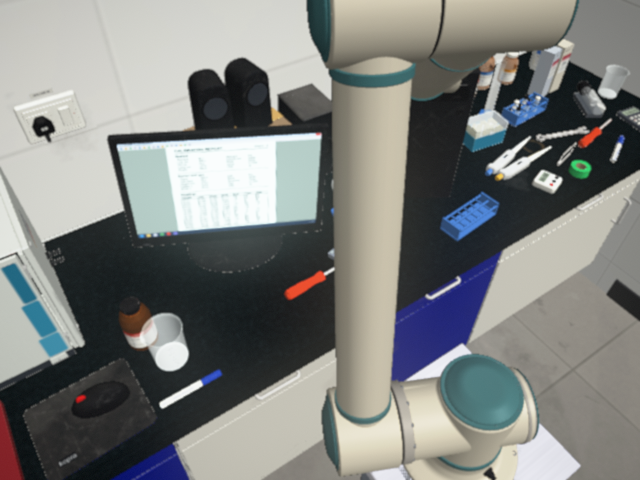

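Request:
{"fn": "drive_tool", "kwargs": {
  "steps": [
    [0,0,1,0,-1],
    [0,0,2,0,-1],
    [0,0,2,0,-1]
  ]
}}

```text
clock: 36.65
position: [0.4594, -0.1343, 0.0958]
ee_rot: [-0.002, 0.804, -0.595, 0.001]
contact_force: [-0.1, 0.8, 0.3]
width: 0.0002
```

Request:
{"fn": "drive_tool", "kwargs": {
  "steps": [
    [0,0,1,0,-1],
    [0,0,2,0,-1],
    [0,0,2,0,-1]
  ]
}}

```text
clock: 36.95
position: [0.4592, -0.1342, 0.0936]
ee_rot: [-0.002, 0.804, -0.595, 0.001]
contact_force: [-0.4, -0.4, -0.1]
width: 0.0003
```

Request:
{"fn": "drive_tool", "kwargs": {
  "steps": [
    [0,0,1,0,-1],
    [0,0,1.5,0,-1],
    [0,0,1.5,0,-1]
  ]
}}

```text
clock: 37.25
position: [0.4592, -0.1342, 0.092]
ee_rot: [-0.002, 0.804, -0.595, 0.001]
contact_force: [-0.1, -0.1, 0.0]
width: -0.0002
```

Request:
{"fn": "drive_tool", "kwargs": {
  "steps": [
    [0,0,1,0,-1],
    [0,0,2,0,-1],
    [0,0,2,0,-1]
  ]
}}

```text
clock: 37.55
position: [0.459, -0.1341, 0.0899]
ee_rot: [-0.001, 0.804, -0.595, 0.0]
contact_force: [-0.3, -0.2, 0.2]
width: -0.0001
```

Request:
{"fn": "drive_tool", "kwargs": {
  "steps": [
    [0,0,1,0,-1],
    [0,0,2,0,-1],
    [0,0,2,0,-1]
  ]
}}

```text
clock: 37.85
position: [0.4589, -0.1341, 0.0877]
ee_rot: [-0.001, 0.804, -0.595, 0.0]
contact_force: [0.5, 0.1, 0.6]
width: 0.0001
```

Request:
{"fn": "drive_tool", "kwargs": {
  "steps": [
    [0,0,1,0,-1],
    [0,0,1.5,0,-1],
    [0,0,1.5,0,-1]
  ]
}}

```text
clock: 38.15
position: [0.4589, -0.134, 0.0861]
ee_rot: [-0.001, 0.804, -0.595, 0.0]
contact_force: [0.2, -0.8, 0.3]
width: -0.0002
```

```bash
python3 w.py 4
```

```text
Fmean [-0.29 -0.28 -0.23] M [ 0.001  0.02  -0.022]
clock 38.35 pos [ 0.4589 -0.1341  0.0862] jaw -1.2747 tilt [0.0023 0.0019] F [-0.62 -0.12  0.02] w 0.0002 q [-0.43  0.23  1.89  0.    1.02  0.84]
tool shift mm [-0.5 -0.9 23.6] turn -0.002
```

Request:
{"fn": "drive_tool", "kwargs": {
  "steps": [
    [0,0,1,0,-1],
    [0,0,2,0,-1],
    [0,0,2,0,-1]
  ]
}}

```text
clock: 38.65
position: [0.4588, -0.134, 0.0841]
ee_rot: [-0.001, 0.804, -0.595, 0.0]
contact_force: [-1.1, -0.4, -0.1]
width: 0.0001
```

Request:
{"fn": "drive_tool", "kwargs": {
  "steps": [
    [0,0,1,0,-1],
    [0,0,2,0,-1],
    [0,0,2,0,-1]
  ]
}}

```text
clock: 38.95
position: [0.4587, -0.1339, 0.0819]
ee_rot: [-0.001, 0.804, -0.595, -0.0]
contact_force: [-0.3, -1.0, 0.3]
width: -0.0001
```

Request:
{"fn": "drive_tool", "kwargs": {
  "steps": [
    [0,0,1,0,-1],
    [0,0,2,0,-1],
    [0,0,2,0,-1]
  ]
}}

```text
clock: 39.25
position: [0.4586, -0.1339, 0.0797]
ee_rot: [-0.001, 0.804, -0.595, -0.0]
contact_force: [0.1, 0.3, -0.8]
width: -0.0002
```

Request:
{"fn": "drive_tool", "kwargs": {
  "steps": [
    [0,0,1,0,-1],
    [0,0,2,0,-1],
    [0,0,2,0,-1]
  ]
}}

```text
clock: 39.55
position: [0.4585, -0.1338, 0.0776]
ee_rot: [-0.001, 0.804, -0.595, -0.0]
contact_force: [-0.0, -0.7, -0.3]
width: -0.0002
```

Request:
{"fn": "drive_tool", "kwargs": {
  "steps": [
    [0,0,1,0,-1],
    [0,0,2,0,-1],
    [0,0,2,0,-1]
  ]
}}

```text
clock: 39.85
position: [0.4592, -0.1342, 0.0765]
ee_rot: [-0.001, 0.804, -0.595, 0.001]
contact_force: [0.5, 0.7, 6.2]
width: -0.0002
```

Request:
{"fn": "drive_tool", "kwargs": {
  "steps": [
    [0,0,1,0,-1],
    [0,0,2,0,-1],
    [0,0,2,0,-1]
  ]
}}

```text
clock: 40.15
position: [0.4599, -0.1345, 0.0762]
ee_rot: [-0.002, 0.804, -0.595, 0.002]
contact_force: [-2.4, 0.2, 11.7]
width: -0.0001
```

Request:
{"fn": "drive_tool", "kwargs": {
  "steps": [
    [0,0,-4,0,-1],
    [0,0,-20,0,-1],
    [0,0,-45,0,-1],
    [0,0,-65,0,-1],
    [0,0,-65,0,-1]
  ]
}}

```text
clock: 40.65
position: [0.4616, -0.1355, 0.1437]
ee_rot: [-0.002, 0.804, -0.595, 0.005]
contact_force: [-0.5, -0.2, 0.0]
width: -0.0
```

```bash
python3 w.py 10
python3 - <<'E'
from go import *
from fit import proj
rel([.455,-.27,.10],-1.273)
print(proj("top",[[.455,-.27,0],[.455,-.22,.05],[.455,-.32,.05]]))
E
```

```text
Fmean [-0.36 -0.07 -0.  ] M [0.    0.004 0.   ]
clock 41.15 pos [ 0.4593 -0.1344  0.1406] jaw -1.2745 tilt [0.0035 0.0012] F [-1.45 -0.29  0.59] w 0.0002 q [-0.43  0.18  1.81  0.    1.16  0.84]
tool shift mm [-1.  -0.4 77.9] turn -0.002
clock 41.15 pos [ 0.4593 -0.1344  0.1406] jaw -1.2745 tilt [0.0035 0.0012] F [-1.45 -0.29  0.59] w 0.0002 q [-0.43  0.18  1.81  0.    1.16  0.84]
tool shift mm [128.4  43.8  40.5] turn -0.002
[[394.77319467 275.7795119 ]
 [378.99286584 273.3806396 ]
 [415.89931011 272.97624584]]
```

Request:
{"fn": "drive_tool", "kwargs": {
  "steps": [
    [30,10,0,0,-1],
    [65,22,0,0,-1],
    [100,34,0,0,-1],
    [133,45,10,0,-1],
    [133,45,30,0,-1]
  ]
}}

```text
clock: 41.65
position: [0.457, -0.2805, 0.1114]
ee_rot: [-0.001, 0.803, -0.596, 0.004]
contact_force: [-0.2, 0.8, 0.2]
width: 0.0
```

```bash
python3 w.py 8
python3 - <<'E'
from go import *
import cv2
cv2.imwrite("pics/top14.png",manip.get_image("top"));cv2.imwrite("pics/scene14.png",manip.get_image("scene"))
rel([.455,-.275,-.02],-1.273)
a=cv2.imread("pics/scene14.png")[180:300,320:520];cv2.imwrite("pics/c18.png",cv2.resize(a,None,fx=4,fy=4,interpolation=cv2.INTER_CUBIC))
E
```

```text
Fmean [0.1  0.13 0.05] M [0.004 0.021 0.02 ]
clock 42.05 pos [ 0.4558 -0.2744  0.1114] jaw -1.2734 tilt [0.0048 0.0002] F [0.22 0.88 0.61] w 0.0 q [-0.68  0.28  1.74  0.    1.11  0.6 ]
tool shift mm [-133.9  -44.8   48.8] turn -0.001
clock 42.15 pos [ 0.4557 -0.2745  0.1113] jaw -1.2736 tilt [0.0046 0.0003] F [-0.    0.31  0.5 ] w -0.0002 q [-0.68  0.28  1.74  0.    1.11  0.6 ]
tool shift mm [  0.2   1.4 131.3] turn -0.001
```

View pics/c18.png

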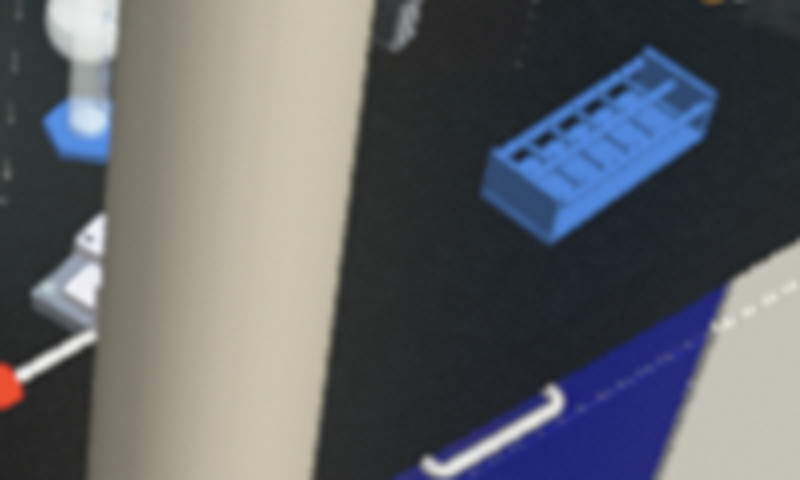

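View pics/top14.png

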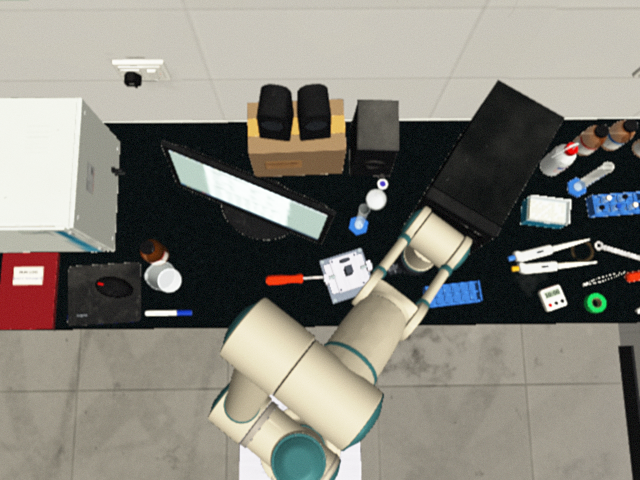

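Request:
{"fn": "drive_tool", "kwargs": {
  "steps": [
    [0,0,-30,0,-1],
    [-45,-14,-40,0,-1],
    [-91,-28,-40,0,-1],
    [-137,-42,-40,0,-1],
    [-183,-56,-40,0,-1]
  ]
}}

```text
clock: 42.65
position: [0.4554, -0.0813, 0.152]
ee_rot: [-0.002, 0.804, -0.595, 0.003]
contact_force: [-0.3, -0.1, -0.4]
width: -0.0
```

Request:
{"fn": "drive_tool", "kwargs": {
  "steps": [
    [-45,-14,0,0,-1],
    [-91,-28,0,0,-1],
    [-137,-42,0,0,-1],
    [-183,-56,0,0,-1],
    [-226,-69,20,0,-1]
  ]
}}

```text
clock: 43.15
position: [0.4576, 0.1579, 0.1347]
ee_rot: [-0.005, 0.804, -0.594, 0.005]
contact_force: [1.9, -0.5, 0.5]
width: 0.0001
```

```bash
python3 -c "
from go import *
for i in range(4): manip.get_image('top')
rel([.46,.17,-.02],-1.273)"
```

```text
clock 43.35 pos [0.4548 0.1559 0.1319] jaw -1.2705 tilt [ 0.0057 -0.0007] F [ 0.27 -0.29  1.16] w 0.0002 q [ 0.19  0.19  1.82 -0.    1.13  1.46]
tool shift mm [-12.3  -8.4 151.9] turn 0.003
```

Request:
{"fn": "drive_tool", "kwargs": {
  "steps": [
    [-12,-8,35,0,-1],
    [-12,-8,75,0,-1],
    [-12,-8,115,0,-1],
    [-12,-8,140,0,-1],
    [-12,-8,150,0,-1]
  ]
}}

```text
clock: 43.85
position: [0.4586, 0.1678, -0.0197]
ee_rot: [0.0, 0.804, -0.594, 0.001]
contact_force: [0.3, -0.1, -0.1]
width: 0.0003
```

```bash
python3 w.py 8
```

```text
Fmean [0.06 0.29 0.  ] M [ 0.006 -0.003 -0.024]
clock 44.25 pos [ 0.4609  0.1698 -0.0167] jaw -1.2706 tilt [ 0.0086 -0.0001] F [1.21 0.16 0.65] w 0.0 q [ 0.21  0.38  1.99 -0.    0.76  1.49]
tool shift mm [289.4  90.2 -79.4] turn 0.002
```

Request:
{"fn": "drive_tool", "kwargs": {
  "steps": [
    [0,0,3,0,-1],
    [0,0,6,0,-1],
    [0,0,8,0,-1],
    [0,0,8,0,-1],
    [0,0,8,0,-1]
  ]
}}

```text
clock: 44.75
position: [0.4608, 0.1698, -0.0249]
ee_rot: [-0.002, 0.805, -0.593, 0.003]
contact_force: [-0.3, 0.4, -0.0]
width: 0.0001
```

```bash
python3 w.py 6
```

```text
Fmean [ 0.39 -0.21 -0.01] M [-0.006  0.02  -0.015]
clock 45.05 pos [ 0.461   0.1698 -0.0247] jaw -1.2707 tilt [ 0.0086 -0.0001] F [ 0.34  0.09 -0.09] w -0.0001 q [ 0.21  0.39  2.   -0.    0.74  1.49]
tool shift mm [289.4  90.2 -87.4] turn 0.002
```

Request:
{"fn": "drive_tool", "kwargs": {
  "steps": [
    [0,0,1,0,-1],
    [0,0,2,0,-1],
    [0,0,3,0,-1],
    [0,0,3,0,-1]
  ]
}}

```text
clock: 45.45
position: [0.461, 0.1698, -0.0276]
ee_rot: [-0.003, 0.805, -0.593, 0.004]
contact_force: [0.1, 0.3, 0.8]
width: 0.0001
```

Request:
{"fn": "drive_tool", "kwargs": {
  "steps": [
    [0,0,0.7,0,-1],
    [0,0,1.4,0,-1],
    [0,0,1.4,0,-1]
  ]
}}

```text
clock: 45.75
position: [0.4611, 0.1698, -0.0277]
ee_rot: [-0.003, 0.805, -0.593, 0.004]
contact_force: [-3.1, -0.6, 13.6]
width: 0.0003
```

Request:
{"fn": "drive_tool", "kwargs": {
  "steps": [
    [0,0,0.7,0,-1],
    [0,0,1.4,0,-1],
    [0,0,1.4,0,-1]
  ]
}}

```text
clock: 46.05
position: [0.4611, 0.1698, -0.0277]
ee_rot: [-0.003, 0.805, -0.593, 0.004]
contact_force: [-3.7, -1.1, 15.3]
width: 0.0
```

Contact with the worktop is at TCP z -27.7 mm and with the post top at +76.4 mm. That puts the post top about 104 mm up. Home should be 105.6 mm and resting on the ball tops 108 mm, so the carrier is seated. I'll retreat and take a last look.

Request:
{"fn": "drive_tool", "kwargs": {
  "steps": [
    [0,0,-10,0,-1],
    [0,0,-40,0,-1],
    [0,0,-80,0,-1],
    [0,0,-120,0,-1],
    [0,0,-150,0,-1]
  ]
}}

```text
clock: 46.55
position: [0.4604, 0.17, 0.125]
ee_rot: [-0.004, 0.805, -0.593, 0.005]
contact_force: [0.1, -0.1, -0.8]
width: -0.0002
```

```bash
python3 w.py 10
python3 - <<'E'
from rig import manip
import cv2,numpy as np
a=manip.get_image("scene");b=manip.get_image("top")
cv2.imwrite("pics/scene15.png",a);cv2.imwrite("pics/top15.png",b)
x=cv2.resize(a[195:295,310:410],(400,400),interpolation=cv2.INTER_CUBIC);y=cv2.resize(b[235:315,310:390],(400,400),interpolation=cv2.INTER_CUBIC)
cv2.imwrite("pics/c20.png",np.hstack([x,y]))
E
```

```text
Fmean [ 0.06 -0.39 -0.3 ] M [ 0.014  0.015 -0.001]
clock 47.05 pos [0.4589 0.1696 0.121 ] jaw -1.2704 tilt [ 0.0069 -0.0007] F [-0.28  0.35 -0.51] w 0.0003 q [ 0.21  0.21  1.82 -0.    1.11  1.48]
tool shift mm [289.4  89.2  58.5] turn 0.002
```

View pics/c20.png

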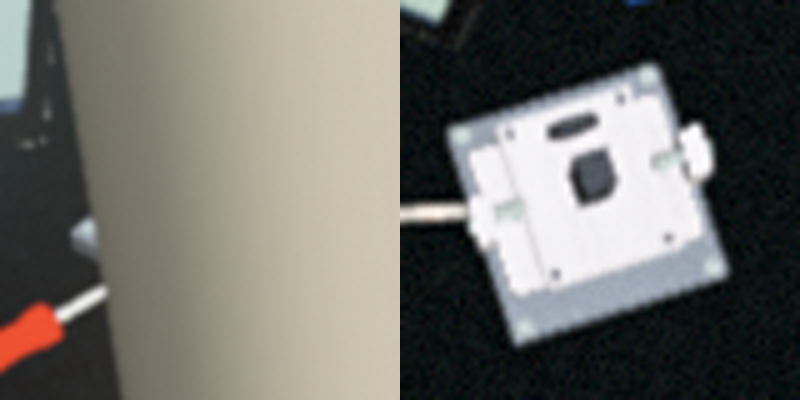

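View pics/scene15.png

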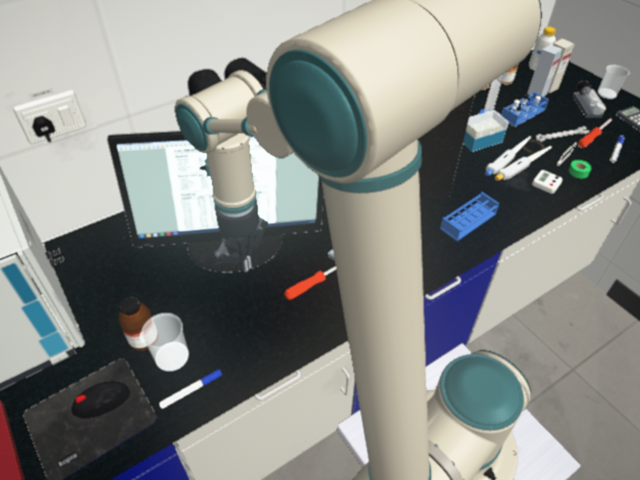

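The carrier sits unchanged on the mount in the top view. The bystanders are where they were, and the arm is in free air.

```bash
python3 -c "
from rig import manip
print(manip.sign_off())"
```

```text
the job is handed in; nothing more can be done
None
```

The mirror carrier is seated on the three-ball mount, mirror end over the single ball, and let go. I handed the job in at about 47 s; it reported no verdict.

**How it went:** I gripped the post, carried the carrier over the stage, which the pictures put about 4–5 mm along +x, and pushed it down between the noses. It sank with a pull from the springs and became stiff at the bottom. The highest force I read while lowering it was about 8 N upward at the wrist, roughly 12 N with the carrier's weight.

**Last checks:**
- **Position:** in the top view the carrier is within about 1 mm of the three balls. Its turn is 0.299 rad, against 0.299 rad for the mount base and 0.301 rad for the balls.
- **Height:** with shut fingers I touched the post top, reading up to about 12 N, and then the worktop, about 15 N. This puts the post top about 104 mm up. Home should be 105.6 mm and resting on the ball tops would be 108 mm, so it is not on the ball tops. The reading is about 1.2 mm lower than home should give.
- **Surroundings:** the carrier was unmoved in the last top view. The screwdriver, beaker and rack looked unmoved, and I saw no sign the cylinder was touched. The arm was in free air.

**What disagreed or was not checked:**
- The shut fingertips are about 28 mm behind the reported TCP, not at it, so the post was held nearer its top than planned.
- The scene camera placed the mount 3–5 mm off from the top camera. I trusted the top camera and touch, and could not settle the height by pictures alone.
- I did not measure the seated plate's tilt directly.

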